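Hang the dipping baskets up to dry and restart the drier

TASK

Switch the warm-air drier off at its isolator lever, then hang every rinsed dipping basket by its handle on the drying rack, one basket to a hook, with the handle resting across both prongs. When all of them hang still and you have let go, switch the drier back on; leave the mug, the jar and the bowl where they are.

Things in the scene. Friction and masses are not known exactly. Their poses are not given: they have to be found in the camera images.
- basket0_grip (a point): Slatted metal dipping basket, about 0.3 kg: open box 95 mm (x) by 110 mm (y) by 55 mm high with a rigid arch handle. This point: centre of the arch's wooden grip bar, 125 mm above the underside. Bar 16 x 16 mm in section, 96 mm long, along y; z up. Steel uprights at y = +-50 mm; 62 mm free between bar and rim. Starts upright on the table.
- basket1_grip (a point): Centre of the grip bar of another basket, identical to basket0, same axes.
- basket2_grip (a point): Centre of the grip bar of another basket, identical to basket0, same axes.
- basket3_grip (a point): Centre of the grip bar of another basket, identical to basket0, same axes. One of the four may be absent.
- rack: Fixed drying rack on the far side of the table; origin at table level under the front face of its rail, mid-length; y along the rail, -x towards the robot. Rail 600 mm long, top 277 mm above the table, on two end posts over a slotted warm-air plinth 45 mm high, x -95 to +45 mm. Four hooks 150 mm apart, each two steel prongs 8 mm thick, 60 mm apart, sticking out to -x.
- hook0 (a point): Where the centre of a hung basket's grip bar lies: midway between this hook's two prongs, 8 mm above their tops at their lowest, 45 mm in front of the rail's face, 262 mm above the table; axes as the rack. The prongs rise 10 mm to the rail and 24 mm to upturned tips 30 mm in front (-x): a bar centre 36 mm above this point clears the tips. The bar lies across both prongs, along y.
- hook1 (a point): Same point and axes on another hook of the rack, identical to hook0.
- hook2 (a point): Same point and axes on another hook of the rack, identical to hook0.
- hook3 (a point): Same point and axes on another hook of the rack, identical to hook0.
- isolator (a joint): Angle of the isolator's T lever: 0 = OFF (leaning 0.5 rad towards the box's -x side, roughly the robot's side), 1.0 = ON (leaning 0.5 rad towards the box's +x side, away from the robot). Its heavy T bar falls over past the middle (0.5) and rests against a stop at either end; pushing the T bar takes about 1 N.
- isolator_pivot (a point): The isolator's hinge line (along y of this point) at the centre of the top of the grey isolator box, 55 mm above the table; its axes are those of the box (120 mm x, 100 mm y, 55 mm high, fixed on the table). The bare arm of the lever is 12 mm thick.
- isolator_tip (a point): Centre of the lever's black T bar, 85 mm from the hinge line; the bar is 18 mm thick and 78 mm long, parallel to the hinge line.
- mug: White mug, 80 mm wide, 90 mm high; origin under its centre. Leave it alone.
- glaze_jar: Closed glaze jar, 80 mm wide, 110 mm high; origin under its centre. Leave it alone.
- bowl: Terracotta bowl, 140 mm wide, 60 mm high; origin under its centre. Leave it alone.
There are look-alikes about, which are no part of the job. Leave any green or red look-alike of the part that bears basket3_grip alone.

How it is judged:
On the way, in this order (a step that is already met when the one before it is completed fails the run):
1. the isolator is switched off (value of joint isolator below 0.15 rad), for 0.2 s.
2. with the isolator still off, every basket hangs still on a hook, let go (value of joint isolator below 0.15 rad and (distance between basket0_grip and hook0 below 0.025 m or distance between basket0_grip and hook1 below 0.025 m or distance between basket0_grip and hook2 below 0.025 m or distance between basket0_grip and hook3 below 0.025 m) and angle between each of basket0_grip, basket1_grip, basket2_grip, basket3_grip's own z axis and vertical below 0.25 rad and (distance between basket1_grip and hook0 below 0.025 m or distance between basket1_grip and hook1 below 0.025 m or distance between basket1_grip and hook2 below 0.025 m or distance between basket1_grip and hook3 below 0.025 m) and (distance between basket2_grip and hook0 below 0.025 m or distance between basket2_grip and hook1 below 0.025 m or distance between basket2_grip and hook2 below 0.025 m or distance between basket2_grip and hook3 below 0.025 m) and (distance between basket3_grip and hook0 below 0.025 m or distance between basket3_grip and hook1 below 0.025 m or distance between basket3_grip and hook2 below 0.025 m or distance between basket3_grip and hook3 below 0.025 m) and linear speed of each of basket0, basket1, basket2, basket3 below 0.05 m/s and contact force between each of basket0, basket1, basket2, basket3 and the fingers below 0.1 N), for 0.3 s.
3. the isolator is switched back on (value of joint isolator above 0.85 rad), for 0.2 s.
At the end, for the whole second after the job is handed in: The isolator is on (above 0.85 rad) and every basket present hangs at rest on a hook: the centre of its grip bar within 25 mm of that hook's point, tilted less than 0.25 rad (value of joint isolator above 0.85 rad and (distance between basket0_grip and hook0 below 0.025 m or distance between basket0_grip and hook1 below 0.025 m or distance between basket0_grip and hook2 below 0.025 m or distance between basket0_grip and hook3 below 0.025 m) and angle between each of basket0_grip, basket1_grip, basket2_grip, basket3_grip's own z axis and vertical below 0.25 rad and (distance between basket1_grip and hook0 below 0.025 m or distance between basket1_grip and hook1 below 0.025 m or distance between basket1_grip and hook2 below 0.025 m or distance between basket1_grip and hook3 below 0.025 m) and (distance between basket2_grip and hook0 below 0.025 m or distance between basket2_grip and hook1 below 0.025 m or distance between basket2_grip and hook2 below 0.025 m or distance between basket2_grip and hook3 below 0.025 m) and (distance between basket3_grip and hook0 below 0.025 m or distance between basket3_grip and hook1 below 0.025 m or distance between basket3_grip and hook2 below 0.025 m or distance between basket3_grip and hook3 below 0.025 m) and linear speed of each of basket0, basket1, basket2, basket3 below 0.05 m/s); the robot touches nothing.
It fails at once if the mug is moved by more than 40 mm (distance of mug from where it was at the start of the episode above 0.04 m).
It fails at once if the jar is moved by more than 40 mm (distance of glaze_jar from where it was at the start of the episode above 0.04 m).
It fails at once if the bowl is moved by more than 40 mm (distance of bowl from where it was at the start of the episode above 0.04 m).
Of basket0, basket1, basket2, basket3 only 3 to 4 are there at a start; the rules pass over those that are not, and their reading is None.
At some moment in a run one of basket0, basket1, basket2, basket3 may be knocked a few centimetres aside while the robot is not near it.
It also fails if it takes over 200 s, if anything falls off the work surface, if the arm or the gripper's body presses on something with over 40 N, if the wrist force passes 120 N, or if a joint passes its speed limit or range.

ROBOT

A 6-joint arm with a two-finger parallel gripper is mounted at the origin on the work surface. World frame = base frame: x ahead of the robot, y to its left, z up, the work surface at z = 0. Lengths are in m, angles in rad, forces in N, time in s.
With the tool pointing down it reaches from about 0.4 to 0.825 m from the base axis. Payload 7 kg.
Tool frame: the origin (TCP) lies at the centre of the arm's flange, where the gripper is bolted on; the fingertips stand 178 mm ahead of it and the grasp point (between the pads) lies 159 mm ahead of it; z points along the fingers, y is the direction in which the jaws open and shut (so a half turn about z gives the same grasp; the last joint's range is limited). The gripper opens to 88 mm and grips with 3 to 60 N. Pads are 19 mm wide; open, the fingers measure 130 mm over their backs; the gripper's body (78 mm by 193 mm) begins 47 mm behind the grasp point.
Start: joints at [1.609, 0.359, 0.012, 0, -1.224, -0.288], TCP at [0.167, 0.654, 0.405] pointing down, gripper open.
Joint ranges: [-3.07, 3.07], [-1.43, 2.12], [-1.02, 1.25], [-3.03, 1.67], [-3.05, -0], [-3.03, 3.03]. Speed limits (rad/s): [2.39, 2.39, 3.01, 3.14, 3.14, 3.14].

INTERFACE

Orientations are given as [roll, pitch, yaw] about the fixed x, y, z axes, in that order (R = Rz(yaw) Ry(pitch) Rx(roll)).
In Python, from station import * gives the robot as it stands.
- The arm moves only by the tool send_rows, never from a script. Its argument "motion" is a list of rows, each an object with "offset": the shift along the tool's x, y, z in cm, a list of three; "turn": the turn about the tool's z in degrees. In form: [{"offset": [x, y, z], "turn": turn}, ...]. A call has 1 to 8 rows; each row is the pose to reach, as a shift and turn from the pose commanded when the call began, along the tool's axes at that moment; what a row does not reach only later rows make up. A row lasts 1/10 s, in which the tool goes at most 50 mm and 8.59 degrees, less where a joint would pass 70% of its speed; a pose out of reach is approached as far as the arm can. A call with a gripper value outside its range is refused whole. "hand" is the opening, from -1 (shut) to 1 (fully open), set as the call begins (left out, the last holds). The fingers move at their own pace and stop on an object; "squeeze" is the grip in N (left out, the last holds). Time passes only in rows, so rows that repeat a pose let the fingers close. It gives the time, the measured TCP pose, the force and the opening at its end, in the units of the state.
- get_state(): the state, without advancing time (a new reading comes with each control period).
- grab_frame(name): name is "scene" or "side" or "wrist"; returns a dict with "frame" (384x512x3 uint8, blue, green, red), "range_z" (384x512 float32, m along the optical axis (not along the pixel's ray), 0 where there is no reading), "vertical_fov" (degrees; the focal length in pixels is half the picture's height over the tangent of half this angle, whatever the lens; pixels are square), "cx", "cy" (the principal point, pixels), "cam_to_world" (4x4, takes a point from camera to world coordinates). Camera axes: x right, y up, looking along -z (the intrinsics and any distortion apply to the point x, -y, -z); pixel columns grow to the right and rows downward; lengths in m; the calibration is good to about 2 mm. A picture is of the moment at which its call begins.
- job_done(): hands the job in, once; it reports no verdict.
The state is a dict: "t": time; "q": joint angles; "qd": joint speeds; "joint_efforts": joint torques, N m; "eef_pos": TCP position; "ee_rot": TCP orientation; "force": force on the tool from outside, world axes, zero at the start; "moment": the same for the moment, N m; "width": finger opening in m.
Only numpy, scipy, OpenCV 4.12 (cv2) and the standard library are available. Lean on these libraries where they do the work, as an engineer would, in place of code of your own. Each camera call takes 0.05 s, during which the arm holds its last target. There are 200 camera calls.

## Working session

There is one attempt and no reset: what is moved stays moved. The work goes in short steps, Python scripts to look and compute and a tool call to move; the robot and the scene stay as the last step left them, time stands still between calls to the robot, and variables do not carry over. Pictures are saved under pics/ and viewed, about 12 in all and at most 16, crops included, and the job is handed in when it is done.

Besides the shell and the picture viewer there is one more tool, called after "Emit:" by a JSON object that holds its "op" and its "data", one argument or row to a line. send_rows: Moves the arm, as the interface text tells. Its arguments: {"type":"object","properties":{"motion":{"type":"array"},"hand":{"type":"number"},"squeeze":{"type":"number"}},"required":["motion"]}

```bash
ls; mkdir -p pics
cat > h.py <<'E'
from station import *
import numpy as np, cv2, pickle
from scipy.spatial.transform import Rotation as Ro
def K(d):
    h=d["frame"].shape[0]; f=h/2/np.tan(np.radians(d["vertical_fov"])/2); return f
def cloud(d):
    f=K(d); z=d["range_z"].astype(float); v,u=np.mgrid[:z.shape[0],:z.shape[1]]
    p=np.stack([(u-d["cx"])/f*z,-(v-d["cy"])/f*z,-z,np.ones_like(z)],-1)
    w=p@np.array(d["cam_to_world"]).T
    w=w[...,:3]; w[z<=0]=np.nan; return w
def snap(n,save):
    d=grab_frame(n); cv2.imwrite(f"pics/{save}.png",d["frame"]); pickle.dump(d,open(f"{save}.pkl","wb")); return d
E
python3 - <<'E'
from h import *
for n in("scene","side","wrist"):
    d=snap(n,n+"0"); print(n,[k for k in d],d["vertical_fov"],d["cx"],d["cy"],np.round(d["cam_to_world"],3).tolist())
print(get_state())
a=cv2.imread("pics/scene0.png");cv2.imwrite("pics/s0.png",cv2.resize(a,(800,600)))
a=cv2.imread("pics/side0.png");cv2.imwrite("pics/d0.png",cv2.resize(a,(800,600)))
E
```

```text
pics
scene ['frame', 'range_z', 'vertical_fov', 'cx', 'cy', 'cam_to_world'] 43.841139314175486 254.840094046723 188.15004877284883 [[0.041, -0.846, 0.532, 1.429], [0.999, 0.03, -0.029, 0.038], [0.009, 0.533, 0.846, 1.547], [0.0, 0.0, 0.0, 1.0]]
side ['frame', 'range_z', 'vertical_fov', 'cx', 'cy', 'cam_to_world'] 55.446460011458406 253.25382545230943 190.8645243746456 [[0.753, 0.376, -0.54, -0.111], [-0.658, 0.411, -0.631, -0.668], [-0.016, 0.831, 0.557, 0.848], [0.0, 0.0, 0.0, 1.0]]
wrist ['frame', 'range_z', 'vertical_fov', 'cx', 'cy', 'cam_to_world'] 66.77545188142166 253.17406194705228 190.3399710209321 [[-0.247, 0.94, 0.235, 0.23], [-0.969, -0.24, -0.058, 0.637], [0.002, -0.242, 0.97, 0.385], [0.0, 0.0, 0.0, 1.0]]
{'t': 0.15, 'q': array([ 1.60911497e+00,  3.59227824e-01,  1.12538534e-02, -2.24318811e-04,
       -1.22413191e+00, -2.88108986e-01]), 'qd': array([-0.00038444, -0.00148611,  0.00120509,  0.00070182,  0.00034301,
        0.00030914]), 'joint_efforts': array([-1.01959664e-03, -5.83274961e+01,  2.93287933e+01,  7.00116321e+00,
        8.77596787e-03, -1.14005329e-04]), 'eef_pos': array([0.16682975, 0.65390236, 0.40393296]), 'ee_rot': array([ 3.14027715e+00, -1.69914471e-04, -2.49866580e-01]), 'force': array([-0.92127143,  0.91851977,  0.13368829]), 'moment': array([-0.00311037,  0.01418706,  0.01106179]), 'width': 0.08755779630785517}
```

View pics/s0.png

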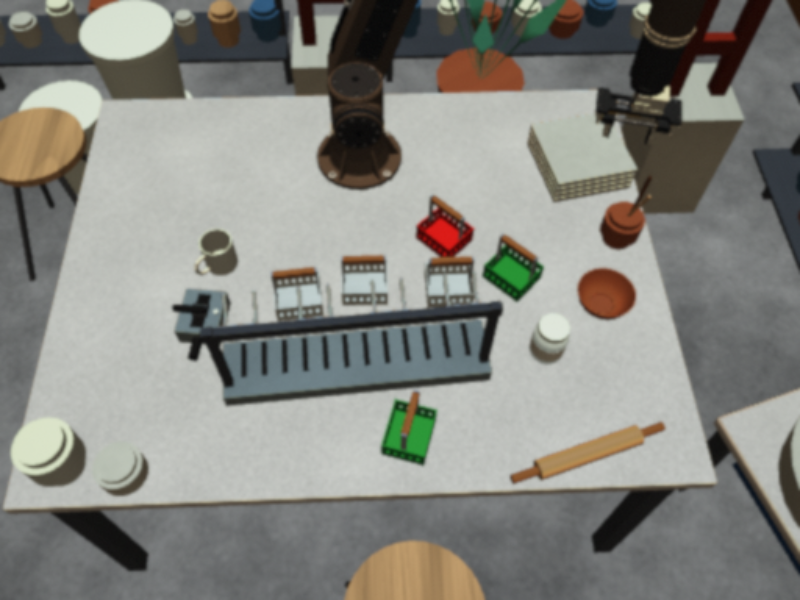

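View pics/d0.png

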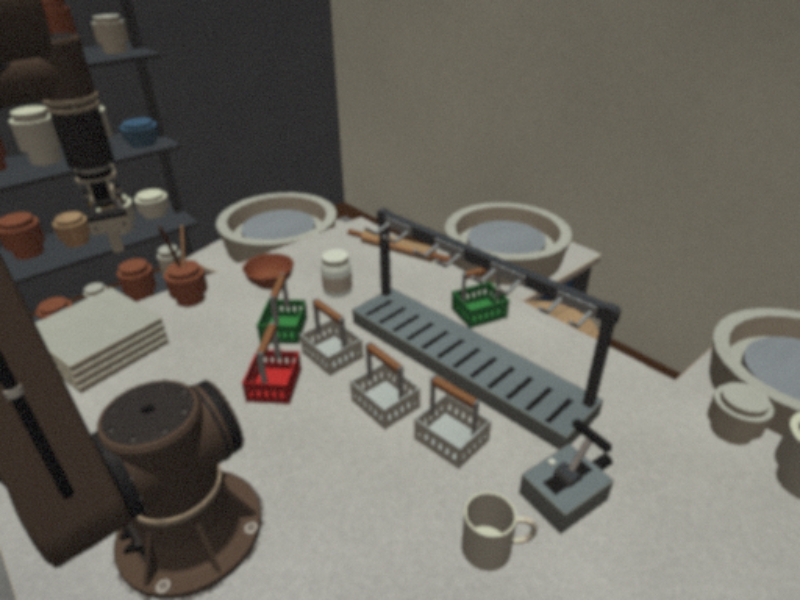

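Scene view (800×600): the grey baskets' grips are at (295,272), (363,260) and (450,262). The look-alikes are red (445,230), green (513,268) and green (410,430), and the fourth basket looks absent. The isolator is at (203,312), the rack at about (350,350), mug (218,250), jar (552,335), bowl (606,293). Next I'll measure these.

```bash
cat >> h.py <<'E'
def bars(d,zlo=.1,zhi=.16):
    """brown bar blobs at height range -> list (centre,axis yaw,len,n)"""
    w=cloud(d); hsv=cv2.cvtColor(d["frame"],cv2.COLOR_BGR2HSV)
    m=(hsv[...,0]>3)&(hsv[...,0]<20)&(hsv[...,1]>90)&(w[...,2]>zlo)&(w[...,2]<zhi)
    n,l,st,c=cv2.connectedComponentsWithStats(m.astype(np.uint8),connectivity=8)
    out=[]
    for i in range(1,n):
        if st[i,4]<25: continue
        p=w[l==i]; ce=np.median(p,0); q=(p-ce)[:,:2]
        ev,V=np.linalg.eigh(np.cov(q.T)); a=V[:,1]; s=q@a; lo,hi=np.percentile(s,[2,98]); mid=ce[:2]+a*(lo+hi)/2
        out.append((c[i].round(0),np.round(mid,4),round(float(np.percentile(p[:,2],90)),4),round(float(np.degrees(np.arctan2(a[1],a[0])))%180,1),round(hi-lo,3),st[i,4]))
    return out
E
python3 - <<'E'
from h import *
for n in("scene","side"):
    d=pickle.load(open(n+"0.pkl","rb")); w=cloud(d)
    print(n); 
    for b in bars(d): print(b)
    t=w[(abs(w[...,2])<.02)&(w[...,0]>.2)&(w[...,0]<1.0)&(abs(w[...,1])<.5)]; print("table z",np.nanmedian(t[:,2]))
    # top-down occupancy
    H=np.zeros((440,560),np.float32); 
    p=w.reshape(-1,3); p=p[~np.isnan(p[:,0])]
    # rail
    r=p[(p[:,2]>.255)&(p[:,2]<.285)&(p[:,0]>.5)&(p[:,0]<1.0)&(abs(p[:,1])<.5)]
    print("rail pts",len(r),r.min(0),r.max(0))
    for y0 in np.arange(-.4,.3,.1):
        s=r[(r[:,1]>y0)&(r[:,1]<y0+.1)&(r[:,2]>.27)]
        if len(s)>3: print(round(y0,2),np.percentile(s[:,0],[2,10,50,90,98]).round(3),len(s))
    s=p[(p[:,2]>.1)&(p[:,2]<.17)&(abs(p[:,1]+.32)<.12)&(p[:,0]>.35)&(p[:,0]<.8)]
    print("lever?",len(s),np.percentile(s,[2,50,98],axis=0).round(3) if len(s) else 0)
    s=p[(p[:,2]>.047)&(p[:,2]<.06)&(abs(p[:,1]+.33)<.12)&(p[:,0]>.35)&(p[:,0]<.8)]
    if len(s): print("boxtop",len(s),np.percentile(s,[2,50,98],axis=0).round(3))
    b=d["frame"]
    c=b[160:240,90:190] if n=="scene" else b[240:350,310:410]
    cv2.imwrite(f"pics/lev_{n}.png",cv2.resize(c,None,fx=5,fy=5,interpolation=cv2.INTER_CUBIC))
a=cv2.imread("pics/lev_scene.png");b=cv2.imread("pics/lev_side.png")
h=500; c=np.hstack([cv2.resize(a,(400,320)),cv2.resize(b,(400,440))[:320]]) if 0 else np.hstack([cv2.resize(a,(400,320)),cv2.resize(b,(291,320))])
cv2.imwrite("pics/lev.png",c)
E
```

```text
scene
(array([454.,   3.]), array([-0.4703,  1.0676]), 0.1302, 92.1, np.float64(0.041), np.int32(36))
(array([486.,   2.]), array([-0.4711,  1.2199]), 0.1278, 79.8, np.float64(0.046), np.int32(48))
(array([225.,  95.]), array([ 0.0799, -0.017 ]), 0.1499, 39.3, np.float64(0.067), np.int32(25))
(array([404., 134.]), array([0.3046, 0.668 ]), 0.1452, 160.6, np.float64(0.059), np.int32(71))
(array([286., 134.]), array([0.2973, 0.2109]), 0.1351, 42.9, np.float64(0.089), np.int32(108))
(array([331., 159.]), array([0.4198, 0.372 ]), 0.135, 43.9, np.float64(0.088), np.int32(107))
(array([232., 166.]), array([0.4412, 0.0076]), 0.136, 88.3, np.float64(0.086), np.int32(124))
(array([288., 167.]), array([0.4526, 0.2115]), 0.135, 90.4, np.float64(0.089), np.int32(120))
(array([188., 175.]), array([ 0.472 , -0.1512]), 0.1366, 96.1, np.float64(0.087), np.int32(123))
(array([263., 263.]), array([0.8251, 0.0976]), 0.1365, 162.7, np.float64(0.085), np.int32(107))
table z -0.000508188466655568
rail pts 2061 [ 0.58119413 -0.30951063  0.25503168] [0.71748239 0.28661661 0.28470671]
-0.4 [0.697 0.699 0.707 
[... 967 characters left out ...]
np.float64(0.087), np.int32(106))
(array([290., 250.]), array([ 0.4617, -0.1522]), 0.1357, 96.1, np.float64(0.086), np.int32(177))
table z 0.0017388032529154218
rail pts 1981 [ 0.5763237  -0.31067911  0.25501644] [0.71419705 0.29117351 0.28402705]
-0.4 [0.691 0.691 0.698 0.708 0.714] 32
-0.3 [0.608 0.68  0.691 0.703 0.708] 263
-0.2 [0.602 0.676 0.684 0.696 0.701] 192
-0.1 [0.598 0.671 0.677 0.689 0.693] 179
-0.0 [0.589 0.636 0.669 0.681 0.687] 177
0.1 [0.583 0.655 0.663 0.675 0.678] 133
0.2 [0.578 0.649 0.656 0.669 0.673] 106
lever? 452 [[ 0.466 -0.412  0.102]
 [ 0.554 -0.354  0.134]
 [ 0.707 -0.202  0.166]]
boxtop 1753 [[ 0.371 -0.423  0.047]
 [ 0.518 -0.357  0.055]
 [ 0.71  -0.218  0.059]]
```

View pics/lev.png

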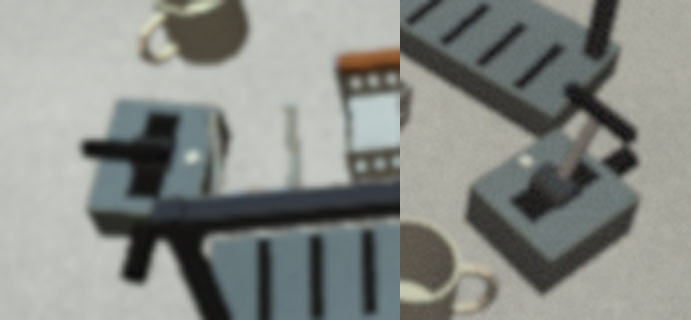

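The left crop shows the isolator box (scene px ~(130,200)). Its T bar is at about crop (125,148), with a dark stub or shadow at (140,255). I'll fit the lever, box and rack numerically, merging both depth views.

```bash
cat > fit.py <<'E'
from h import *
P=[]
for n in("scene","side"):
    d=pickle.load(open(n+"0.pkl","rb")); w=cloud(d); p=w.reshape(-1,3); c=d["frame"].reshape(-1,3); k=~np.isnan(p[:,0])
    p,c=p[k],c[k].max(1); P.append(p)
    top=p[(p[:,2]>.048)&(p[:,2]<.062)&(p[:,0]>.46)&(p[:,0]<.66)&(p[:,1]<-.27)&(p[:,1]>-.48)].astype(np.float32)
    print(n,"box",cv2.minAreaRect(top[:,:2]*1000),len(top))
    t=p[(p[:,2]>.115)&(p[:,2]<.15)&(p[:,0]>.46)&(p[:,0]<.66)&(p[:,1]<-.29)&(p[:,1]>-.48)&(c<70)].astype(np.float32)
    if len(t):print(" tbar",len(t),t.mean(0),np.percentile(t,[3,97],axis=0).round(3).tolist(),cv2.minAreaRect(t[:,:2]*1000))
    r=p[(p[:,2]>.265)&(p[:,2]<.285)&(p[:,0]>.63)&(p[:,0]<.74)&(abs(p[:,1])<.32)].astype(np.float32)
    print(" rail",cv2.minAreaRect(r[:,:2]*1000)); 
    a=np.polyfit(r[:,1],r[:,0],1); print(" line",a)
    f=p[(p[:,2]>.235)&(p[:,2]<.29)&(p[:,0]>.54)&(p[:,0]<.74)&(abs(p[:,1])<.32)]
    f=f[f[:,0]-np.polyval(a,f[:,1])<-.025]
    h,e=np.histogram(f[:,1],bins=np.arange(-.3,.31,.01)); print(" prong hist",[(round(float(x)+.005,3),int(v)) for x,v in zip(e,h) if v])
    print(" x offs",np.percentile(f[:,0]-np.polyval(a,f[:,1]),[1,10,50,90]).round(3), "z",np.percentile(f[:,2],[2,50,98]).round(3))
    pl=p[(p[:,2]>.035)&(p[:,2]<.055)&(p[:,0]>.55)&(p[:,0]<.85)&(abs(p[:,1])<.32)&(p[:,1]>-.28)].astype(np.float32)
    print(" plinth",cv2.minAreaRect(pl[:,:2]*1000))
E
python3 fit.py
```

```text
scene box ((562.5516357421875, -360.74505615234375), (225.65443420410156, 135.93780517578125), 18.906396865844727) 604
 tbar 91 [ 0.56362444 -0.3737435   0.13594009] [[0.552, -0.408, 0.128], [0.573, -0.344, 0.143]] ((561.7625732421875, -375.7058410644531), (67.39190673828125, 22.579307556152344), 85.74874877929688)
 rail ((658.2515869140625, -13.37152099609375), (80.55867004394531, 598.0000610351562), 3.6098852157592773)
 line [-0.06961194  0.68482204]
 prong hist [(-0.275, 24), (-0.265, 25), (-0.215, 30), (-0.205, 23), (-0.125, 30), (-0.115, 18), (-0.065, 35), (-0.055, 13), (0.025, 32), (0.035, 18), (0.085, 37), (0.095, 14), (0.175, 40), (0.185, 9), (0.235, 39), (0.245, 9)]
 x offs [-0.089 -0.083 -0.063 -0.033] z [0.25  0.26  0.278]
 plinth ((715.876708984375, 4.78070068359375), (279.2091064453125, 569.203125), 4.047521114349365)
side box ((562.649169921875, -358.3479919433594), (225.80157470703125, 135.71453857421875), 16.90547752380371) 1214
 tbar 152 [ 0.5515027  -0.37812018  0.13532351] [[0.545, -0.412, 0.126], [0.56, -0.346, 0.14]] ((551.8760375976562, -378.7430725097656), (68.0018081665039, 18.30607795715332), 73.99713897705078)
 rail ((678.0401611328125, -11.415130615234375), (30.875350952148438, 599.1044311523438), 4.091202735900879)
 line [-0.07062932  0.6740234 ]
 prong hist [(-0.275, 24), (-0.265, 21), (-0.215, 31), (-0.205, 10), (-0.125, 27), (-0.115, 11), (-0.065, 25), (-0.055, 16), (0.025, 27), (0.035, 10), (0.085, 28), (0.095, 10), (0.175, 27), (0.185, 7), (0.235, 27), (0.245, 5)]
 x offs [-0.083 -0.08  -0.054 -0.03 ] z [0.25  0.259 0.279]
 plinth ((714.0841064453125, 6.700347900390625), (286.61163330078125, 569.9390869140625), 3.6384530067443848)
```

```bash
cat > fit2.py <<'E'
from h import *
for n in("scene","side"):
    d=pickle.load(open(n+"0.pkl","rb")); w=cloud(d); p=w.reshape(-1,3); p=p[~np.isnan(p[:,0])]
    yaw=.070; R=np.array([[np.cos(yaw),np.sin(yaw)],[-np.sin(yaw),np.cos(yaw)]])
    q=p[:,:2]@R.T   # rack-aligned coordinates
    s=(p[:,2]>.05)&(p[:,2]<.062)&(p[:,0]>.44)&(p[:,0]<.64)&(p[:,1]<-.30)&(p[:,1]>-.48)
    print(n,"box x",[(round(float(y),2),np.percentile(p[s&(abs(p[:,1]-y)<.006)][:,0],[3,97]).round(3).tolist()) for y in np.arange(-.42,-.29,.02) if (s&(abs(p[:,1]-y)<.006)).sum()>4])
    print("rect",cv2.minAreaRect(p[s&(p[:,0]<.60)&(p[:,1]<-.31)][:,:2].astype(np.float32)*1000))
    s=(p[:,2]>.235)&(p[:,2]<.30)&(q[:,0]>.56)&(q[:,0]<.72)&(abs(q[:,1])<.3)
    for x in np.arange(.565,.72,.006):
        k=s&(abs(q[:,0]-x)<.003)
        if k.sum()>3: print(round(x,3),k.sum(),np.percentile(p[k,2],[10,50,90]).round(3))
    s=(p[:,2]>.04)&(p[:,2]<.05)&(q[:,0]>.5)&(q[:,0]<.85)&(abs(q[:,1])<.2)
    print("plinth x",np.percentile(q[s,0],[.5,2,98,99.5]))
    s=(p[:,2]>.15)&(p[:,2]<.285)&(q[:,0]>.65)&(q[:,0]<.74)&(abs(q[:,1])<.36)
    print("rail ends y",np.percentile(q[s,1],[.5,99.5]))
E
python3 fit2.py
```

```text
scene box x [(-0.42, [0.476, 0.575]), (-0.4, [0.46, 0.577]), (-0.38, [0.467, 0.579]), (-0.36, [0.468, 0.561]), (-0.34, [0.469, 0.562]), (-0.32, [0.469, 0.533])]
rect ((521.7892456054688, -373.72601318359375), (101.60958862304688, 123.13941192626953), 84.14636993408203)
0.595 21 [0.271 0.274 0.277]
0.601 38 [0.268 0.273 0.278]
0.607 38 [0.264 0.268 0.275]
0.613 44 [0.259 0.264 0.268]
0.619 43 [0.253 0.258 0.264]
0.625 43 [0.251 0.254 0.259]
0.631 24 [0.252 0.253 0.256]
0.637 23 [0.252 0.254 0.257]
0.643 23 [0.251 0.256 0.259]
0.649 23 [0.255 0.256 0.261]
0.655 26 [0.256 0.259 0.262]
0.661 8 [0.26  0.262 0.264]
0.667 57 [0.268 0.271 0.274]
0.673 195 [0.272 0.275 0.278]
0.679 287 [0.273 0.276 0.28 ]
0.685 331 [0.271 0.276 0.28 ]
0.691 876 [0.251 0.265 0.277]
0.697 13 [0.26  0.266 0.278]
plinth x [0.50384049 0.57857812 0.71739789 0.79543307]
rail ends y [-0.35466733  0.23529994]
side box x [(-0.42, [0.465, 0.564]), (-0.4, [0.454, 0.567]), (-0.38, [0.455, 0.569]), (-0.36, [0.457, 0.554]), (-0.34, [0.462, 0.574]), (-0.32, [0.462, 0.528])]
rect ((515.9570922851562, -372.7308044433594), (100.07441711425781, 122.1231918334961), 82.66059112548828)
0.589 19 [0.275 0.277 0.279]
0.595 33 [0.272 0.276 0.279]
0.601 24 [0.265 0.27  0.275]
0.607 25 [0.261 0.265 0.271]
0.613 24 [0.257 0.261 0.265]
0.619 24 [0.252 0.256 0.261]
0.625 18 [0.25  0.254 0.256]
0.631 35 [0.253 0.256 0.258]
0.637 25 [0.255 0.257 0.259]
0.643 29 [0.255 0.258 0.261]
0.649 31 [0.256 0.259 0.262]
0.655 24 [0.258 0.26  0.263]
0.661 111 [0.258 0.264 0.274]
0.667 782 [0.255 0.267 0.277]
0.673 350 [0.255 0.276 0.28 ]
0.679 156 [0.277 0.279 0.281]
0.685 124 [0.277 0.278 0.28 ]
0.691 8 [0.277 0.277 0.278]
plinth x [0.50295055 0.57301782 0.78409404 0.83427104]
rail ends y [-0.35696069  0.23568199]
```

```bash
cat >> h.py <<'E'
def to(xyz,yawdeg,ahead=.159):
    """offset (cm, tool axes) and turn (deg) putting the point `ahead` of the flange at xyz, tool down"""
    s=get_state(); R=Ro.from_euler("xyz",s["ee_rot"]).as_matrix()
    o=R.T@(np.array(xyz)+[0,0,ahead]-s["eef_pos"])*100
    t=-(yawdeg-np.degrees(s["ee_rot"][2])); t=(t+180)%360-180
    return o.round(2).tolist(), round(t,1)
def st():
    s=get_state(); print("t",round(s["t"],2),"grasp",(s["eef_pos"]-[0,0,.159]).round(4),"rot",np.degrees(s["ee_rot"]).round(1),"F",s["force"].round(1),"w",round(s["width"],4),"q",s["q"].round(2))
E
python3 -c "
from h import *
st();print(to([.605,-.392,.33],-94,.178))"
```

```text
t 0.15 grasp [0.1668 0.6539 0.2449] rot [179.9  -0.  -14.3] F [-0.9  0.9  0.1] w 0.0876 q [ 1.61  0.36  0.01 -0.   -1.22 -0.29]
([68.32, 90.52, -10.28], np.float64(79.7))
```

Emit:
{"op": "send_rows", "data": {
  "motion": [
    {"offset": [0,0,-5],"turn": 8},
    {"offset": [0,0,-10],"turn": 16},
    {"offset": [0,0,-10],"turn": 24},
    {"offset": [0,0,-10],"turn": 32},
    {"offset": [0,0,-10],"turn": 40},
    {"offset": [0,0,-10],"turn": 48},
    {"offset": [0,0,-10],"turn": 56},
    {"offset": [0,0,-10],"turn": 64}
  ],
  "hand": -1
}}

```text
t: 0.95
eef_pos: [0.1668, 0.654, 0.5043]
ee_rot: [3.141, -0.001, -1.373]
force: [1.3, -0.9, -0.4]
width: 0.0293
```

```bash
python3 -c "
from h import *
st();print(to([.605,-.392,.32],-94,.178))"
```

```text
t 0.95 grasp [0.1668 0.654  0.3453] rot [180.   -0.  -78.6] F [ 1.3 -0.9 -0.4] w 0.0293 q [ 1.61  0.32  0.18 -0.   -1.43 -1.41]
([111.18, -22.36, 0.69], np.float64(15.4))
```

Emit:
{"op": "send_rows", "data": {
  "motion": [
    {"offset": [4.9,-1,0],"turn": 0},
    {"offset": [9.8,-2,0],"turn": 0},
    {"offset": [14.7,-3,0],"turn": 0},
    {"offset": [19.6,-4,0],"turn": 0},
    {"offset": [24.5,-5,0],"turn": 0},
    {"offset": [29.4,-6,0],"turn": 0},
    {"offset": [34.3,-7,0],"turn": 0},
    {"offset": [39.2,-8,0],"turn": 0}
  ]
}}

```text
t: 1.75
eef_pos: [0.3247, 0.2843, 0.5047]
ee_rot: [-3.141, 0.0, -1.366]
force: [1.7, -0.4, 1.3]
width: 0.0003
```

Emit:
{"op": "send_rows", "data": {
  "motion": [
    {"offset": [4.9,-1,0],"turn": 0},
    {"offset": [9.8,-2,0],"turn": 0},
    {"offset": [14.7,-3,0],"turn": 0},
    {"offset": [19.6,-4,0],"turn": 0},
    {"offset": [24.5,-5,0],"turn": 0},
    {"offset": [29.4,-6,0],"turn": 0},
    {"offset": [34.3,-7,0],"turn": 0},
    {"offset": [39.2,-8,0],"turn": 0}
  ]
}}

```text
t: 2.55
eef_pos: [0.4824, -0.0834, 0.5048]
ee_rot: [-3.141, 0.0, -1.367]
force: [1.2, 0.8, 0.5]
width: 0.0007
```

```bash
python3 -c "
from h import *
st();print(to([.605,-.392,.32],-94,.178))"
```

```text
t 2.55 grasp [ 0.4824 -0.0834  0.3458] rot [-180.     0.   -78.3] F [1.2 0.8 0.5] w 0.0007 q [ 0.23 -0.01 -0.21 -0.   -1.36 -0.03]
([32.7, -5.75, 0.68], np.float64(15.7))
```

Emit:
{"op": "send_rows", "data": {
  "motion": [
    {"offset": [4.9,-0.9,0],"turn": 4},
    {"offset": [9.8,-1.8,0],"turn": 8},
    {"offset": [14.7,-2.7,0],"turn": 12},
    {"offset": [19.6,-3.6,0],"turn": 15},
    {"offset": [24.5,-4.5,0],"turn": 15.5},
    {"offset": [29.4,-5.3,0],"turn": 15.5},
    {"offset": [32.7,-5.7,0.5],"turn": 15.5},
    {"offset": [32.7,-5.7,0.5],"turn": 15.5}
  ]
}}

```text
t: 3.35
eef_pos: [0.6051, -0.3937, 0.4957]
ee_rot: [3.137, 0.001, -1.641]
force: [0.2, 0.1, -0.6]
width: 0.0004
```

```bash
python3 -c "
from h import *
st();print(to([.605,-.392,.112],-94,.178)); d=snap('side','side1'); cv2.imwrite('pics/s1.png',cv2.resize(d['frame'][120:360,250:500],(800,768)))
from h import *
"
python3 - <<'E'
import cv2;a=cv2.imread('pics/side1.png');cv2.imwrite('pics/s1.png',cv2.resize(a[130:350,240:460],(600,600)))
E
```

```text
t 3.35 grasp [ 0.6051 -0.3937  0.3367] rot [ 1.797e+02  1.000e-01 -9.400e+01] F [ 0.2  0.1 -0.6] w 0.0004 q [-0.31  0.4   0.28 -0.   -1.45  0.24]
([-0.15, -0.08, 20.57], np.float64(-0.0))
```

View pics/s1.png

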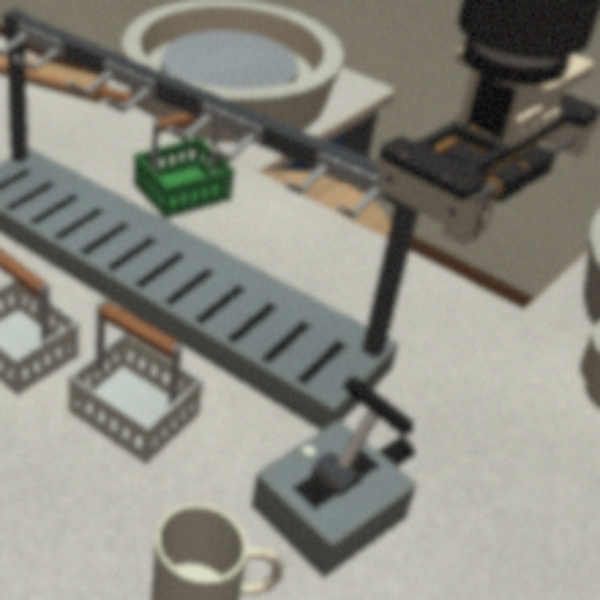

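Gripper is above and past the lever, at crop (465,215). The T bar at (380,405) leans away from the robot, so it is ON, and there's free space behind it. Descending there.

Emit:
{"op": "send_rows", "data": {
  "motion": [
    {"offset": [0,0,4],"turn": 0},
    {"offset": [0,0,8],"turn": 0},
    {"offset": [0,0,12],"turn": 0},
    {"offset": [0,0,16],"turn": 0},
    {"offset": [0,0,18.5],"turn": 0},
    {"offset": [0,0,20.5],"turn": 0},
    {"offset": [0,0,20.5],"turn": 0}
  ]
}}

```text
t: 4.1
eef_pos: [0.6034, -0.3884, 0.2916]
ee_rot: [3.137, 0.002, -1.637]
force: [-0.2, 0.0, -0.7]
width: 0.0007
```

```bash
python3 -c "
from h import *
st();print(to([.495,-.384,.112],-94,.178))"
```

```text
t 4.1 grasp [ 0.6034 -0.3884  0.1326] rot [ 1.797e+02  1.000e-01 -9.380e+01] F [-0.2  0.  -0.7] w 0.0007 q [-0.3   0.51 -0.02 -0.   -1.05  0.24]
([0.28, 10.85, 0.22], np.float64(0.2))
```

Emit:
{"op": "send_rows", "data": {
  "motion": [
    {"offset": [0,1.5,0],"turn": 0},
    {"offset": [0,3,0],"turn": 0},
    {"offset": [0,4.5,0],"turn": 0},
    {"offset": [0,5.5,0],"turn": 0},
    {"offset": [0,6.5,0],"turn": 0},
    {"offset": [0,7.5,0],"turn": 0},
    {"offset": [0,8.3,0],"turn": 0},
    {"offset": [0,8.3,0],"turn": 0}
  ]
}}

```text
t: 4.9
eef_pos: [0.5205, -0.3842, 0.2947]
ee_rot: [3.141, 0.0, -1.638]
force: [0.2, -0.8, 1.0]
width: 0.0004
```

Emit:
{"op": "send_rows", "data": {
  "motion": [
    {"offset": [0,-1.5,-4],"turn": 0},
    {"offset": [0,-1.5,-9],"turn": 0},
    {"offset": [0,-1.5,-14],"turn": 0},
    {"offset": [0,-1.5,-18],"turn": 0},
    {"offset": [0,-1.5,-18],"turn": 0}
  ],
  "hand": 1
}}

```text
t: 5.4
eef_pos: [0.5372, -0.386, 0.4821]
ee_rot: [-3.132, -0.005, -1.637]
force: [0.3, -0.3, -0.5]
width: 0.0351
```

```bash
cat > lev.py <<'E'
from h import *
import sys
for n in("side","scene"):
    d=snap(n,n+sys.argv[1]); w=cloud(d).reshape(-1,3); c=d["frame"].reshape(-1,3).max(1)
    t=w[(w[:,2]>.115)&(w[:,2]<.15)&(w[:,0]>.42)&(w[:,0]<.62)&(w[:,1]<-.31)&(w[:,1]>-.48)&(c<75)]
    print(n,"tbar",len(t),t.mean(0) if len(t) else "")
    for b in bars(d):
        if b[1][0]>.2 and abs(b[1][1])<.5: print(b)
st()
E
python3 lev.py 2; python3 -c "
from h import *
print(to([.434,.008,.30],-90))"
```

```text
side tbar 185 [ 0.4713858  -0.37188783  0.13626338]
(array([305., 173.]), array([0.8021, 0.1011]), 0.1361, 162.4, np.float64(0.05), np.int32(48))
(array([178., 181.]), array([0.4186, 0.3729]), 0.1369, 45.2, np.float64(0.091), np.int32(70))
(array([209., 199.]), array([0.4389, 0.2112]), 0.1361, 90.2, np.float64(0.084), np.int32(68))
(array([171., 216.]), array([0.2905, 0.211 ]), 0.1363, 45.0, np.float64(0.085), np.int32(96))
(array([245., 228.]), array([0.4275, 0.0083]), 0.1357, 89.3, np.float64(0.085), np.int32(106))
(array([290., 250.]), array([ 0.4621, -0.152 ]), 0.1355, 96.2, np.float64(0.087), np.int32(176))
scene tbar 74 [ 0.48269148 -0.36653714  0.13702373]
(array([286., 134.]), array([0.2981, 0.2125]), 0.1359, 42.9, np.float64(0.087), np.int32(106))
(array([331., 159.]), array([0.4198, 0.3715]), 0.1357, 45.4, np.float64(0.087), np.int32(107))
(array([232., 166.]), array([0.4411, 0.0076]), 0.1359, 88.9, np.float64(0.086), np.int32(124))
(array([288., 167.]), array([0.4529, 0.2119]), 0.1361, 90.1, np.float64(0.089), np.int32(121))
(array([188., 174.]), array([ 0.4721, -0.1518]), 0.135, 94.6, np.float64(0.088), np.int32(122))
(array([263., 263.]), array([0.8239, 0.0973]), 0.1364, 162.7, np.float64(0.085), np.int32(108))
t 5.5 grasp [ 0.5367 -0.3853  0.3168] rot [-179.9   -0.   -93.8] F [ 0.2 -0.3 -1.3] w 0.043 q [-0.33  0.3   0.09 -0.   -1.36  0.26]
([-38.56, 12.86, 1.63], np.float64(-3.8))
```

The lever rests OFF: the T bar is at (0.477,-0.369) where I predicted it, and the baskets haven't moved. Next is basket B2 at (0.467,-0.152).

```bash
python3 -c "
from h import *
print(to([.467,-.152,.24],-84.6))"
```

```text
([-22.82, 8.52, 7.65], np.float64(-9.2))
```

Emit:
{"op": "send_rows", "data": {
  "motion": [
    {"offset": [-4.5,1.7,0],"turn": -3},
    {"offset": [-9,3.4,0],"turn": -6},
    {"offset": [-13.5,5.1,0],"turn": -9.2},
    {"offset": [-18,6.8,1.5],"turn": -9.2},
    {"offset": [-22.8,8.5,3],"turn": -9.2},
    {"offset": [-22.8,8.5,6],"turn": -9.2},
    {"offset": [-22.8,8.5,7.6],"turn": -9.2},
    {"offset": [-22.8,8.5,7.6],"turn": -9.2}
  ]
}}

```text
t: 6.3
eef_pos: [0.4658, -0.1515, 0.3954]
ee_rot: [3.135, 0.001, -1.476]
force: [0.8, -0.4, 0.1]
width: 0.0879
```

```bash
python3 -c "
from h import *
st();print(to([.467,-.152,.128],-84.6)); d=snap('wrist','w3'); [print(b) for b in bars(d)]
cv2.imwrite('pics/w3b.png',d['frame'])"
```

```text
t 6.3 grasp [ 0.4658 -0.1515  0.2364] rot [ 1.796e+02  1.000e-01 -8.460e+01] F [ 0.8 -0.4  0.1] w 0.0879 q [ 0.09  0.06 -0.4  -0.   -1.12  0.01]
([0.07, -0.18, 10.84], np.float64(0.0))
(array([251., 186.]), array([ 0.4671, -0.1577]), 0.1348, 95.8, np.float64(0.081), np.int32(1656))
```

View pics/w3b.png

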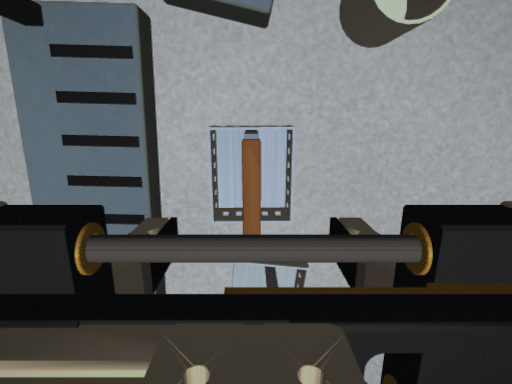

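The wrist view shows the grey basket's bar at column 251, midway between the fingers (150 and 360). Descending to grip it.

Emit:
{"op": "send_rows", "data": {
  "motion": [
    {"offset": [0,0,3.5],"turn": 0},
    {"offset": [0,0,7],"turn": 0},
    {"offset": [0,0,9.5],"turn": 0},
    {"offset": [0,0,10.8],"turn": 0},
    {"offset": [0,0,10.8],"turn": 0},
    {"offset": [0,0,10.8],"turn": 0}
  ]
}}

```text
t: 6.95
eef_pos: [0.4675, -0.1526, 0.2914]
ee_rot: [-3.141, -0.0, -1.477]
force: [0.6, 0.4, 0.9]
width: 0.0877
```

Emit:
{"op": "send_rows", "data": {
  "motion": [
    {"offset": [0,0,0],"turn": 0},
    {"offset": [0,0,0],"turn": 0},
    {"offset": [0,0,0],"turn": 0},
    {"offset": [0,0,0],"turn": 0},
    {"offset": [0,0,0],"turn": 0},
    {"offset": [0,0,0],"turn": 0},
    {"offset": [0,0,0],"turn": 0},
    {"offset": [0,0,0],"turn": 0}
  ],
  "hand": -1,
  "squeeze": 40
}}

```text
t: 7.75
eef_pos: [0.4669, -0.1521, 0.2906]
ee_rot: [3.142, 0.0, -1.477]
force: [0.3, 0.0, 0.1]
width: 0.0289
```

Emit:
{"op": "send_rows", "data": {
  "motion": [
    {"offset": [0,0,-3],"turn": 0},
    {"offset": [0,0,-7],"turn": 0},
    {"offset": [0,0,-11],"turn": 0},
    {"offset": [0,0,-15],"turn": 0},
    {"offset": [0,0,-18],"turn": 0},
    {"offset": [0,0,-18.5],"turn": 0},
    {"offset": [0,0,-18.5],"turn": 0}
  ]
}}

```text
t: 8.45
eef_pos: [0.4668, -0.1521, 0.4765]
ee_rot: [-3.139, 0.0, -1.477]
force: [-0.1, 0.4, -0.8]
width: 0.0002
```

```bash
python3 -c "
from h import *
st();print(to([.6464,-.2404,.315],-86)); d=snap('wrist','w4'); [print(b) for b in bars(d,.2,.4)]
d=snap('side','d4');[print(b) for b in bars(d,.2,.4)]
"
```

```text
t 8.45 grasp [ 0.4668 -0.1521  0.3175] rot [-179.9    0.   -84.6] F [-0.1  0.4 -0.8] w 0.0002 q [ 0.09  0.01 -0.26 -0.   -1.3   0.01]
([10.47, -17.05, 0.29], np.float64(1.4))
(array([240., 248.]), array([ 0.4736, -0.1817]), 0.3879, 96.2, np.float64(0.014), np.int32(255))
(array([266., 249.]), array([ 0.4664, -0.1806]), 0.3867, 95.7, np.float64(0.015), np.int32(221))
(array([241., 289.]), array([ 0.4773, -0.1745]), 0.3938, 5.4, np.float64(0.081), np.int32(2659))
(array([280., 172.]), array([ 0.4303, -0.137 ]), 0.3982, 3.9, np.float64(0.032), np.int32(36))
(array([295., 183.]), array([ 0.4349, -0.1819]), 0.3889, 92.8, np.float64(0.019), np.int32(30))
```

The fingers needed about 1.2 s to close and I lifted too soon, so the grasp missed. Reopening and checking that basket again.

Emit:
{"op": "send_rows", "data": {
  "motion": [
    {"offset": [0,0,3],"turn": 0},
    {"offset": [0,0,6],"turn": 0},
    {"offset": [0,0,7.5],"turn": 0},
    {"offset": [0,0,7.5],"turn": 0},
    {"offset": [0,0,7.5],"turn": 0},
    {"offset": [0,0,7.5],"turn": 0},
    {"offset": [0,0,7.5],"turn": 0},
    {"offset": [0,0,7.5],"turn": 0}
  ],
  "hand": 1
}}

```text
t: 9.35
eef_pos: [0.467, -0.1522, 0.4013]
ee_rot: [-3.14, -0.0, -1.477]
force: [0.3, -0.1, -0.4]
width: 0.0589
```

```bash
python3 -c "
from h import *
d=snap('wrist','w5'); [print(b) for b in bars(d)]
st();print(to([.467,-.152,.128],-84.6))"
```

```text
(array([255., 186.]), array([ 0.4667, -0.1568]), 0.1349, 95.7, np.float64(0.082), np.int32(1629))
t 9.4 grasp [ 0.4669 -0.1522  0.2422] rot [-179.9   -0.   -84.6] F [-0.6  0.2 -0.4] w 0.0629 q [ 0.09  0.05 -0.39  0.   -1.13  0.01]
([-0.02, 0.0, 11.42], np.float64(-0.0))
```

Emit:
{"op": "send_rows", "data": {
  "motion": [
    {"offset": [0,0,1],"turn": 0},
    {"offset": [0,0,2],"turn": 0},
    {"offset": [0,0,3],"turn": 0},
    {"offset": [0,0,6],"turn": 0},
    {"offset": [0,0,9],"turn": 0},
    {"offset": [0,0,11],"turn": 0},
    {"offset": [0,0,11.4],"turn": 0},
    {"offset": [0,0,11.4],"turn": 0}
  ]
}}

```text
t: 10.2
eef_pos: [0.4668, -0.1522, 0.2859]
ee_rot: [3.139, -0.0, -1.477]
force: [0.6, -0.4, 0.1]
width: 0.0879
```

Emit:
{"op": "send_rows", "data": {
  "motion": [
    {"offset": [0,0,0],"turn": 0},
    {"offset": [0,0,0],"turn": 0},
    {"offset": [0,0,0],"turn": 0},
    {"offset": [0,0,0],"turn": 0},
    {"offset": [0,0,0],"turn": 0},
    {"offset": [0,0,0],"turn": 0},
    {"offset": [0,0,0],"turn": 0},
    {"offset": [0,0,0],"turn": 0}
  ],
  "hand": -1,
  "squeeze": 40
}}

```text
t: 11.0
eef_pos: [0.4669, -0.1522, 0.2866]
ee_rot: [3.141, 0.0, -1.477]
force: [0.4, 0.6, 0.2]
width: 0.0291
```

Emit:
{"op": "send_rows", "data": {
  "motion": [
    {"offset": [0,0,0],"turn": 0},
    {"offset": [0,0,0],"turn": 0},
    {"offset": [0,0,0],"turn": 0},
    {"offset": [0,0,0],"turn": 0},
    {"offset": [0,0,0],"turn": 0},
    {"offset": [0,0,0],"turn": 0}
  ]
}}

```text
t: 11.6
eef_pos: [0.4668, -0.1522, 0.2866]
ee_rot: [3.141, 0.0, -1.477]
force: [-0.8, -0.3, -1.7]
width: 0.0162
```

Emit:
{"op": "send_rows", "data": {
  "motion": [
    {"offset": [0,0,-2],"turn": 0},
    {"offset": [0,0,-5],"turn": 0},
    {"offset": [0,0,-9],"turn": 0},
    {"offset": [0,0,-13],"turn": 0},
    {"offset": [0,0,-17],"turn": 0},
    {"offset": [0,0,-19],"turn": 0},
    {"offset": [0,0,-20],"turn": 0},
    {"offset": [0,0,-20],"turn": 0}
  ]
}}

```text
t: 12.4
eef_pos: [0.4669, -0.1521, 0.4872]
ee_rot: [-3.14, 0.0, -1.477]
force: [0.0, -0.1, -3.1]
width: 0.0156
```

```bash
python3 -c "
from h import *
st();print(to([.6464,-.2404,.308],-86)); d=snap('side','d5');[print(b) for b in bars(d,.2,.4)]
cv2.imwrite('pics/d5b.png',cv2.resize(d['frame'][100:330,180:440],(780,690))[:600])"
```

```text
t 12.4 grasp [ 0.4669 -0.1521  0.3282] rot [-179.9    0.   -84.6] F [ 0.  -0.1 -3.1] w 0.0156 q [ 0.09  0.   -0.24 -0.   -1.32  0.01]
([10.47, -17.04, 2.04], np.float64(1.4))
(array([301., 195.]), array([ 0.464 , -0.1755]), 0.3358, 85.5, np.float64(0.043), np.int32(109))
```

View pics/d5b.png

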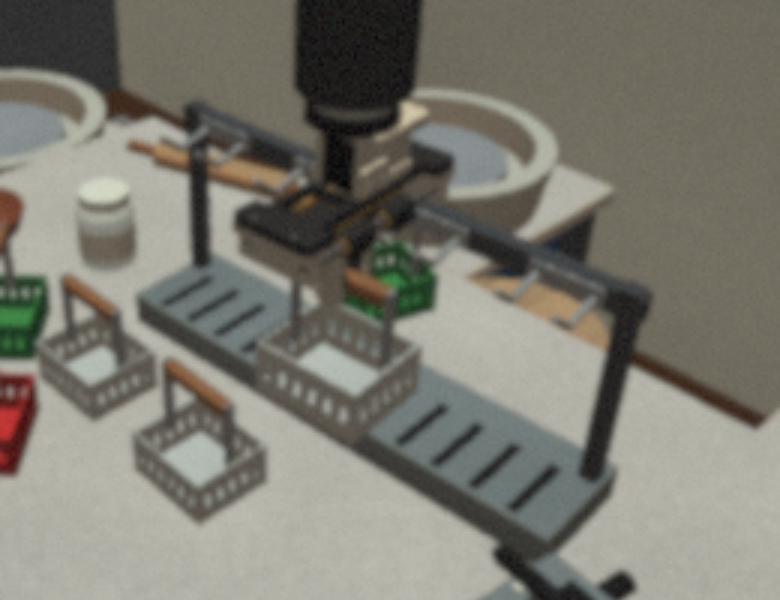

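Basket gripped by its bar at crop (365,285) and hanging level. The hook prongs for H0 are at (530,290) and (575,310). Carrying it over.

Emit:
{"op": "send_rows", "data": {
  "motion": [
    {"offset": [2.5,-2,0],"turn": 0.5},
    {"offset": [5.5,-5,0],"turn": 1.4},
    {"offset": [8.5,-8,0],"turn": 1.4},
    {"offset": [10.5,-11,0],"turn": 1.4},
    {"offset": [10.5,-14,0],"turn": 1.4},
    {"offset": [10.5,-16.5,0.5],"turn": 1.4},
    {"offset": [10.5,-17,1.5],"turn": 1.4},
    {"offset": [10.5,-17,2],"turn": 1.4}
  ]
}}

```text
t: 13.25
eef_pos: [0.6453, -0.2411, 0.4622]
ee_rot: [3.132, 0.001, -1.502]
force: [-6.3, -0.5, 0.8]
width: 0.0158
```

```bash
python3 -c "
from h import *
st();print(to([.6464,-.2404,.262],-86)); d=snap('side','d6');[print(b) for b in bars(d,.2,.4)]
a=d['frame'][100:300,250:450]; d=snap('scene','e6'); b=d['frame'][130:280,80:280]
cv2.imwrite('pics/d6b.png',np.hstack([cv2.resize(a,(400,400)),cv2.resize(b,(400,300),).copy() if 0 else cv2.copyMakeBorder(cv2.resize(b,(400,300)),0,100,0,0,0)]))"
```

```text
t 13.25 grasp [ 0.6453 -0.2411  0.3032] rot [ 1.794e+02  1.000e-01 -8.610e+01] F [-6.3 -0.5  0.8] w 0.0158 q [-0.08  0.36  0.14  0.   -1.36  0.14]
([-0.06, -0.16, 4.12], np.float64(-0.1))
(array([ 1., 95.]), array([0.1136, 1.6136]), 0.236, 58.9, np.float64(0.032), np.int32(25))
(array([355., 164.]), array([ 0.6063, -0.2253]), 0.3878, 11.0, np.float64(0.038), np.int32(29))
(array([371., 192.]), array([ 0.639 , -0.2658]), 0.3107, 86.8, np.float64(0.039), np.int32(101))
```

View pics/d6b.png

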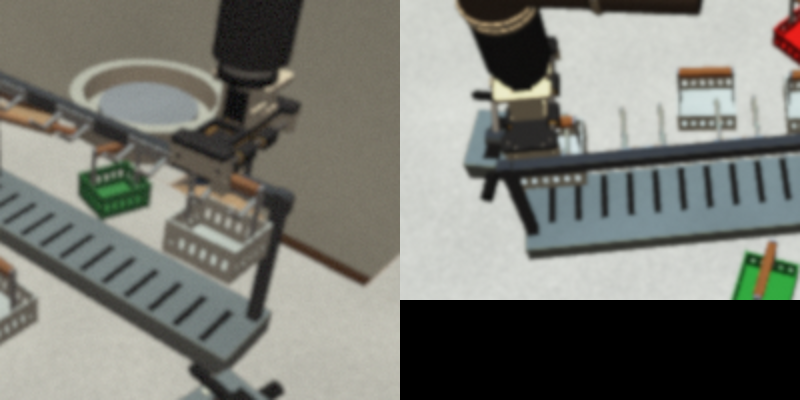

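Emit:
{"op": "send_rows", "data": {
  "motion": [
    {"offset": [0,0,0],"turn": 0},
    {"offset": [0,0,0],"turn": 0},
    {"offset": [0,-0.1,0.5],"turn": 0},
    {"offset": [0,-0.1,1],"turn": 0}
  ]
}}

```text
t: 13.75
eef_pos: [0.6454, -0.2406, 0.4572]
ee_rot: [3.138, 0.0, -1.501]
force: [-11.9, 0.9, 5.2]
width: 0.0159
```

Emit:
{"op": "send_rows", "data": {
  "motion": [
    {"offset": [0,0,0.5],"turn": 0},
    {"offset": [0,0,1],"turn": 0},
    {"offset": [0,0,1.5],"turn": 0},
    {"offset": [0,0,2],"turn": 0},
    {"offset": [0,0,2.5],"turn": 0},
    {"offset": [0,0,2.5],"turn": 0}
  ]
}}

```text
t: 14.35
eef_pos: [0.6453, -0.2411, 0.4318]
ee_rot: [3.138, -0.0, -1.502]
force: [-8.8, -3.0, 0.8]
width: 0.0159
```

```bash
python3 -c "
from h import *
st();print(to([.6464,-.2404,.262],-86))"
```

```text
t 14.35 grasp [ 0.6453 -0.2411  0.2728] rot [179.8  -0.  -86.1] F [-8.8 -3.   0.8] w 0.0159 q [-0.08  0.37  0.09  0.   -1.29  0.14]
([-0.06, -0.11, 1.08], np.float64(-0.1))
```

About 9 N is pushing the tool toward -x, so the basket's back is probably brushing the rail. I'll back off a few mm while lowering.

Emit:
{"op": "send_rows", "data": {
  "motion": [
    {"offset": [0,0.3,0],"turn": 0},
    {"offset": [0,0.5,0],"turn": 0},
    {"offset": [0,0.5,0.4],"turn": 0},
    {"offset": [0,0.5,0.7],"turn": 0},
    {"offset": [0,0.5,0.7],"turn": 0}
  ]
}}

```text
t: 14.85
eef_pos: [0.6427, -0.2409, 0.4284]
ee_rot: [-3.136, -0.003, -1.5]
force: [-2.9, 1.5, 11.3]
width: 0.016
```

```bash
python3 -c "
from h import *
st();print(to([.6464,-.2404,.262],-86)); d=snap('wrist','w7');d=snap('side','d7');[print(b) for b in bars(d,.2,.4)]
a=d['frame'][140:260,320:440]
w=cloud(d).reshape(-1,3); 
c=d['frame'].reshape(-1,3); s=(abs(w[:,0]-.675)<.04)&(abs(w[:,1]+.0)<.04)&(w[:,2]>.1); print(np.percentile(w[s,2],[1,5,50,99]))
p=pickle.load(open('w7.pkl','rb'))['frame']
cv2.imwrite('pics/d7b.png',np.hstack([cv2.resize(a,(384,384)),cv2.resize(p,(410,308)) if 0 else cv2.copyMakeBorder(cv2.resize(p,(410,308)),0,76,0,0,0)]))"
```

```text
t 14.85 grasp [ 0.6427 -0.2409  0.2694] rot [-1.797e+02 -1.000e-01 -8.600e+01] F [-2.9  1.5 11.3] w 0.016 q [-0.07  0.36  0.07  0.   -1.27  0.15]
([-0.03, -0.37, 0.74], np.float64(0.0))
(array([353., 177.]), array([ 0.6074, -0.2249]), 0.3522, 2.7, np.float64(0.033), np.int32(27))
(array([369., 202.]), array([ 0.6392, -0.2665]), 0.2771, 85.4, np.float64(0.038), np.int32(94))
[0.25082992 0.25366047 0.27151902 0.67807323]
```

View pics/d7b.png

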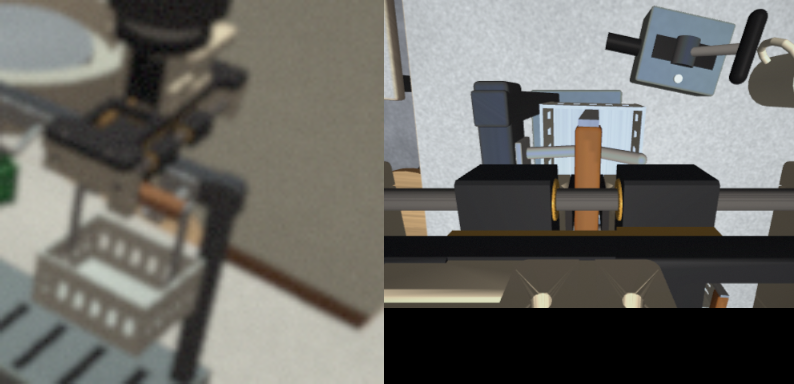

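The bar rests on the prongs (about 11 N upward). The wrist view shows the prong from the rail at (528,155) to its tip at (645,155), with the bar at (590,155). I'll shift 3 mm toward the valley and release with a narrow opening so the fingers clear the rail.

Emit:
{"op": "send_rows", "data": {
  "motion": [
    {"offset": [0,0.3,0],"turn": 0},
    {"offset": [0,0.3,0],"turn": 0}
  ]
}}

```text
t: 15.15
eef_pos: [0.6415, -0.241, 0.4284]
ee_rot: [-3.13, -0.003, -1.5]
force: [5.6, -0.2, 7.9]
width: 0.0156
```

Emit:
{"op": "send_rows", "data": {
  "motion": [
    {"offset": [0,0,0],"turn": 0},
    {"offset": [0,0,0],"turn": 0},
    {"offset": [0,0,0],"turn": 0},
    {"offset": [0,0,0],"turn": 0},
    {"offset": [0,0,0],"turn": 0},
    {"offset": [0,0,0],"turn": 0}
  ],
  "hand": -0.3
}}

```text
t: 15.75
eef_pos: [0.6389, -0.2412, 0.4243]
ee_rot: [3.141, 0.0, -1.501]
force: [-0.6, 0.0, -0.3]
width: 0.031
```

```bash
python3 -c "
from h import *
st();d=snap('wrist','w8');[print(b) for b in bars(d,.2,.32)];d=snap('side','d8');[print(b) for b in bars(d,.2,.4)]"
```

```text
t 15.75 grasp [ 0.6389 -0.2412  0.2653] rot [180.   0. -86.] F [-0.6  0.  -0.3] w 0.031 q [-0.08  0.36  0.06 -0.   -1.27  0.15]
(array([240., 196.]), array([ 0.6476, -0.27  ]), 0.2757, 92.3, np.float64(0.036), np.int32(2595))
(array([240., 274.]), array([ 0.6449, -0.23  ]), 0.2754, 3.4, np.float64(0.016), np.int32(779))
(array([ 1., 95.]), array([0.114 , 1.6144]), 0.2355, 57.7, np.float64(0.04), np.int32(25))
(array([368., 202.]), array([ 0.6385, -0.2688]), 0.276, 66.1, np.float64(0.053), np.int32(112))
```

Emit:
{"op": "send_rows", "data": {
  "motion": [
    {"offset": [0,-0.6,0],"turn": 0},
    {"offset": [0,-0.6,-1],"turn": 0},
    {"offset": [0,-0.6,-3],"turn": 0},
    {"offset": [0,-0.6,-6],"turn": 0},
    {"offset": [0,-0.6,-9],"turn": 0},
    {"offset": [0,-0.6,-10],"turn": 0},
    {"offset": [0,-0.6,-10],"turn": 0}
  ]
}}

```text
t: 16.55
eef_pos: [0.645, -0.2409, 0.5272]
ee_rot: [-3.138, -0.001, -1.501]
force: [0.7, 0.6, 0.1]
width: 0.0308
```

```bash
python3 -c "
from h import *
st();print(to([.434,.008,.24],-90))
d=snap('wrist','w9');[print(b) for b in bars(d,.2,.32)]
for n in('side','scene'):
    d=snap(n,n+'9');print(n);[print(b) for b in bars(d,.1,.32) if b[1][0]>.3]
a=pickle.load(open('side9.pkl','rb'))['frame'][150:270,310:450];p=pickle.load(open('w9.pkl','rb'))['frame']
cv2.imwrite('pics/d9b.png',np.hstack([cv2.resize(a,(420,360)),cv2.resize(p,(380,360))]))"
```

```text
t 16.55 grasp [ 0.645  -0.2409  0.3682] rot [-1.798e+02 -1.000e-01 -8.600e+01] F [0.7 0.6 0.1] w 0.0308 q [-0.08  0.34  0.25  0.   -1.48  0.14]
([-26.31, 19.36, 12.72], np.float64(4.0))
(array([252., 187.]), array([ 0.6478, -0.2485]), 0.2747, 94.0, np.float64(0.077), np.int32(1773))
side
(array([305., 173.]), array([0.7425, 0.0429]), 0.1364, 42.6, np.float64(0.194), np.int32(48))
(array([178., 181.]), array([0.4187, 0.3723]), 0.1367, 45.3, np.float64(0.09), np.int32(68))
(array([362., 199.]), array([ 0.6411, -0.2406]), 0.2749, 90.7, np.float64(0.089), np.int32(213))
(array([209., 198.]), array([0.4395, 0.2118]), 0.1362, 91.0, np.float64(0.081), np.int32(68))
(array([245., 228.]), array([0.4276, 0.0084]), 0.1353, 89.0, np.float64(0.086), np.int32(110))
scene
(array([407., 129.]), array([0.3068, 0.6699]), 0.1992, 171.8, np.float64(0.058), np.int32(130))
(array([331., 159.]), array([0.4201, 0.3707]), 0.135, 44.6, np.float64(0.087), np.int32(106))
(array([232., 166.]), array([0.4408, 0.0074]), 0.1357, 88.4, np.float64(0.087), np.int32(123))
(array([288., 167.]), array([0.452 , 0.2117]), 0.1351, 89.6, np.float64(0.089), np.int32(120))
(array([153., 199.]), array([ 0.6544, -0.2407]), 0.2741, 95.4, np.float64(0.089), np.int32(131))
(array([262., 263.]), array([0.8251, 0.0963]), 0.136, 162.6, np.float64(0.085), np.int32(107))
```

View pics/d9b.png

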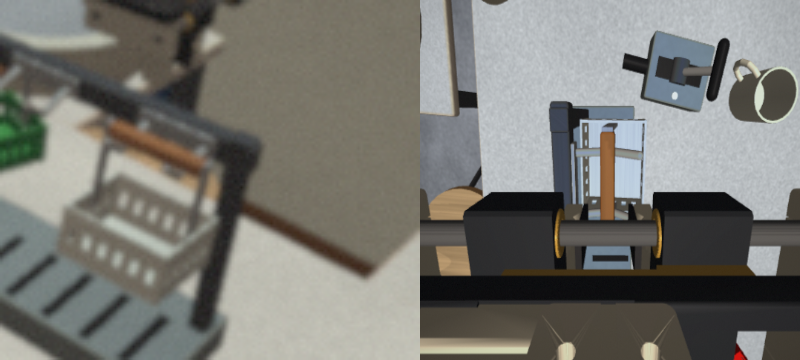

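Basket 1 hangs level on H0: bar at (0.647,-0.241) and z≈0.264. Next is the middle basket at (0.434,0.008), bound for hook H2.

Emit:
{"op": "send_rows", "data": {
  "motion": [
    {"offset": [-3.8,2.8,0],"turn": 4},
    {"offset": [-7.6,5.6,0],"turn": 4},
    {"offset": [-11.4,8.4,0],"turn": 4},
    {"offset": [-15.2,11.2,0],"turn": 4},
    {"offset": [-19,14,3],"turn": 4},
    {"offset": [-22.8,16.8,6],"turn": 4},
    {"offset": [-26.3,19.4,9],"turn": 4},
    {"offset": [-26.3,19.4,12],"turn": 4}
  ],
  "hand": 1
}}

```text
t: 17.5
eef_pos: [0.4308, 0.0094, 0.4041]
ee_rot: [-3.14, 0.001, -1.569]
force: [0.7, 0.9, -0.6]
width: 0.086
```

```bash
python3 -c "
from h import *
st();d=snap('wrist','w10'); [print(b) for b in bars(d)];print(to([.434,.008,.128],-90.))"
```

```text
t 17.5 grasp [0.4308 0.0094 0.2451] rot [-1.799e+02  1.000e-01 -8.990e+01] F [ 0.7  0.9 -0.6] w 0.086 q [ 0.48 -0.06 -0.49 -0.   -1.13 -0.48]
(array([251., 185.]), array([0.4337, 0.0045]), 0.1348, 89.7, np.float64(0.085), np.int32(1619))
(array([373., 374.]), array([0.3009, 0.2135]), 0.133, 44.4, np.float64(0.022), np.int32(250))
([0.09, -0.64, 11.01], np.float64(0.0))
```

Emit:
{"op": "send_rows", "data": {
  "motion": [
    {"offset": [0,0,0],"turn": 0},
    {"offset": [0,-0.4,0],"turn": 0},
    {"offset": [0,-0.4,3],"turn": 0},
    {"offset": [0,-0.4,6],"turn": 0},
    {"offset": [0,-0.4,7],"turn": 0},
    {"offset": [0,-0.4,7],"turn": 0}
  ]
}}

```text
t: 18.15
eef_pos: [0.438, 0.0076, 0.3345]
ee_rot: [3.14, -0.001, -1.572]
force: [0.0, 0.3, 0.8]
width: 0.0874
```

```bash
python3 -c "
from h import *
st();print(to([.434,.008,.128],-90.))"
```

```text
t 18.15 grasp [0.438  0.0076 0.1755] rot [ 1.799e+02 -1.000e-01 -9.010e+01] F [0.  0.3 0.8] w 0.0874 q [ 0.47  0.02 -0.59  0.   -0.96 -0.47]
([-0.04, 0.39, 4.75], np.float64(-0.1))
```

Emit:
{"op": "send_rows", "data": {
  "motion": [
    {"offset": [0,0.4,1],"turn": 0},
    {"offset": [0,0.4,3],"turn": 0},
    {"offset": [0,0.4,4.5],"turn": 0},
    {"offset": [0,0.4,4.8],"turn": 0},
    {"offset": [0,0.4,4.8],"turn": 0}
  ]
}}

```text
t: 18.65
eef_pos: [0.4335, 0.0081, 0.2872]
ee_rot: [-3.141, -0.0, -1.571]
force: [-0.2, 0.2, 0.1]
width: 0.0873
```

Emit:
{"op": "send_rows", "data": {
  "motion": [
    {"offset": [0,0,0],"turn": 0},
    {"offset": [0,0,0],"turn": 0},
    {"offset": [0,0,0],"turn": 0},
    {"offset": [0,0,0],"turn": 0},
    {"offset": [0,0,0],"turn": 0},
    {"offset": [0,0,0],"turn": 0},
    {"offset": [0,0,0],"turn": 0},
    {"offset": [0,0,0],"turn": 0}
  ],
  "hand": -1
}}

```text
t: 19.45
eef_pos: [0.4332, 0.0081, 0.2866]
ee_rot: [3.142, -0.0, -1.571]
force: [-0.1, -0.2, -0.4]
width: 0.029
```

Emit:
{"op": "send_rows", "data": {
  "motion": [
    {"offset": [0,0,0],"turn": 0},
    {"offset": [0,0,0],"turn": 0},
    {"offset": [0,0,0],"turn": 0},
    {"offset": [0,0,0],"turn": 0},
    {"offset": [0,0,0],"turn": 0},
    {"offset": [0,0,0],"turn": 0}
  ]
}}

```text
t: 20.05
eef_pos: [0.4332, 0.0081, 0.2866]
ee_rot: [3.142, 0.0, -1.571]
force: [-0.1, 0.1, -1.6]
width: 0.0156
```

Emit:
{"op": "send_rows", "data": {
  "motion": [
    {"offset": [0,0,-2],"turn": 0},
    {"offset": [0,0,-5],"turn": 0},
    {"offset": [0,0,-9],"turn": 0},
    {"offset": [0,0,-13],"turn": 0},
    {"offset": [0,0,-17],"turn": 0},
    {"offset": [0,0,-20],"turn": 0},
    {"offset": [0,0,-20.5],"turn": 0},
    {"offset": [0,0,-20.5],"turn": 0}
  ]
}}

```text
t: 20.85
eef_pos: [0.4329, 0.0081, 0.4917]
ee_rot: [-3.141, 0.001, -1.571]
force: [0.3, -1.2, -3.1]
width: 0.0159
```

```bash
python3 -c "
from h import *
st();print(to([.560,.0589,.332],-86),to([.618,.0589,.30],-86))"
```

```text
t 20.85 grasp [0.4329 0.0081 0.3327] rot [-1.8e+02  1.0e-01 -9.0e+01] F [ 0.3 -1.2 -3.1] w 0.0159 q [ 0.48 -0.11 -0.33 -0.   -1.34 -0.48]
([-5.09, -12.71, 0.09], np.float64(-4.0)) ([-5.09, -18.51, 3.29], np.float64(-4.0))
```

Emit:
{"op": "send_rows", "data": {
  "motion": [
    {"offset": [-2,-3,0],"turn": -2},
    {"offset": [-4,-7,0],"turn": -4},
    {"offset": [-5.1,-11,0],"turn": -4},
    {"offset": [-5.1,-15,0],"turn": -4},
    {"offset": [-5.1,-17.5,0],"turn": -4},
    {"offset": [-5.1,-18.3,0],"turn": -4},
    {"offset": [-5.1,-18.3,1.5],"turn": -4},
    {"offset": [-5.1,-18.3,3],"turn": -4}
  ]
}}

```text
t: 21.65
eef_pos: [0.616, 0.059, 0.4591]
ee_rot: [3.139, -0.0, -1.502]
force: [0.0, -0.7, -3.6]
width: 0.0159
```

Emit:
{"op": "send_rows", "data": {
  "motion": [
    {"offset": [0,0,0],"turn": 0},
    {"offset": [0,0,1],"turn": 0},
    {"offset": [0,0,1.5],"turn": 0},
    {"offset": [0,0,1.5],"turn": 0}
  ]
}}

```text
t: 22.05
eef_pos: [0.6158, 0.059, 0.4459]
ee_rot: [3.14, -0.0, -1.501]
force: [-0.9, 0.0, -3.5]
width: 0.0157
```

```bash
python3 -c "
from h import *
st();print(to([.6245,.0589,.264],-86));d=snap('side','d11');[print(b) for b in bars(d,.2,.4)]; d=snap('wrist','w11');a=d['frame']; cv2.imwrite('pics/w11b.png',a[100:300])"
```

```text
t 22.05 grasp [0.6158 0.059  0.2869] rot [179.9  -0.  -86. ] F [-0.9  0.  -3.5] w 0.0157 q [ 0.41  0.24 -0.05 -0.   -1.27 -0.34]
([0.07, -0.87, 2.29], np.float64(-0.0))
(array([283., 139.]), array([0.6071, 0.0353]), 0.3693, 0.1, np.float64(0.062), np.int32(47))
(array([282., 160.]), array([0.6117, 0.0366]), 0.292, 88.1, np.float64(0.042), np.int32(75))
(array([362., 199.]), array([ 0.641 , -0.2413]), 0.2746, 92.1, np.float64(0.089), np.int32(215))
```

View pics/w11b.png

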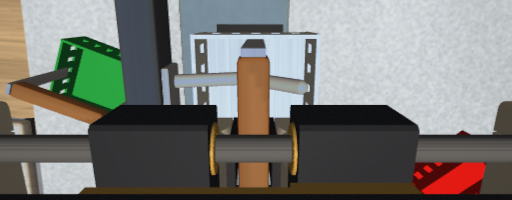

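No contact so far. The bar at column 254 lies over the prong (175–308), so I'll lower it into the valley.

Emit:
{"op": "send_rows", "data": {
  "motion": [
    {"offset": [0,-0.2,0.6],"turn": 0},
    {"offset": [0,-0.5,1.1],"turn": 0},
    {"offset": [0,-0.8,1.6],"turn": 0},
    {"offset": [0,-0.8,2],"turn": 0},
    {"offset": [0,-0.8,2],"turn": 0}
  ]
}}

```text
t: 22.65
eef_pos: [0.625, 0.0596, 0.4282]
ee_rot: [-3.138, -0.0, -1.501]
force: [0.3, 0.1, 4.8]
width: 0.0161
```

Emit:
{"op": "send_rows", "data": {
  "motion": [
    {"offset": [0,0,0.2],"turn": 0},
    {"offset": [0,0,0.2],"turn": 0}
  ]
}}

```text
t: 22.85
eef_pos: [0.6248, 0.0596, 0.4279]
ee_rot: [-3.136, -0.0, -1.5]
force: [-3.4, 1.1, 11.5]
width: 0.0155
```

Seated, with no sideways force. Releasing and rising.

Emit:
{"op": "send_rows", "data": {
  "motion": [
    {"offset": [0,0,0],"turn": 0},
    {"offset": [0,0,0],"turn": 0},
    {"offset": [0,0,0],"turn": 0},
    {"offset": [0,0,0],"turn": 0},
    {"offset": [0,0,0],"turn": 0},
    {"offset": [0,0,0],"turn": 0}
  ],
  "hand": -0.3
}}

```text
t: 23.45
eef_pos: [0.6242, 0.0596, 0.4244]
ee_rot: [3.141, -0.0, -1.501]
force: [-0.2, 0.5, -0.4]
width: 0.0305
```

Emit:
{"op": "send_rows", "data": {
  "motion": [
    {"offset": [0,0,-0.5],"turn": 0},
    {"offset": [0,0,-2],"turn": 0},
    {"offset": [0,0,-5],"turn": 0},
    {"offset": [0,0,-9],"turn": 0},
    {"offset": [0,0,-10],"turn": 0},
    {"offset": [0,0,-10],"turn": 0}
  ]
}}

```text
t: 24.05
eef_pos: [0.6242, 0.0595, 0.5275]
ee_rot: [-3.137, 0.001, -1.501]
force: [-0.0, -0.4, -0.6]
width: 0.0305
```

```bash
python3 -c "
from h import *
st();print(to([.446,.211,.24],-90))
d=snap('wrist','w12');[print(b) for b in bars(d,.1,.32)]
for n in('side','scene'):
    d=snap(n,n+'12');print(n);[print(b) for b in bars(d,.1,.32) if b[1][0]>.3]"
```

```text
t 24.05 grasp [0.6242 0.0595 0.3685] rot [-1.797e+02  1.000e-01 -8.600e+01] F [-0.  -0.4 -0.6] w 0.0305 q [ 0.41  0.23  0.1   0.   -1.44 -0.34]
([-16.34, 16.78, 12.79], np.float64(4.0))
(array([253., 187.]), array([0.6269, 0.0525]), 0.2743, 94.2, np.float64(0.077), np.int32(1700))
(array([104., 185.]), array([0.8218, 0.0959]), 0.1349, 162.5, np.float64(0.091), np.int32(989))
(array([471., 286.]), array([0.296 , 0.2113]), 0.134, 43.5, np.float64(0.045), np.int32(335))
side
(array([278., 161.]), array([0.6206, 0.0644]), 0.2752, 87.9, np.float64(0.096), np.int32(130))
(array([305., 173.]), array([0.7423, 0.044 ]), 0.1364, 42.5, np.float64(0.198), np.int32(50))
(array([178., 181.]), array([0.4192, 0.3738]), 0.1374, 45.6, np.float64(0.092), np.int32(66))
(array([360., 198.]), array([ 0.6321, -0.2405]), 0.2848, 96.4, np.float64(0.09), np.int32(239))
(array([209., 198.]), array([0.4392, 0.2115]), 0.1365, 90.1, np.float64(0.082), np.int32(70))
scene
(array([408., 128.]), array([0.3054, 0.6714]), 0.2003, 160.5, np.float64(0.057), np.int32(116))
(array([331., 159.]), array([0.4194, 0.37  ]), 0.1355, 44.9, np.float64(0.088), np.int32(107))
(array([288., 167.]), array([0.4519, 0.2118]), 0.1355, 90.6, np.float64(0.089), np.int32(120))
(array([248., 190.]), array([0.6333, 0.0597]), 0.2749, 93.9, np.float64(0.089), np.int32(120))
(array([152., 197.]), array([ 0.6495, -0.2395]), 0.2786, 101.9, np.float64(0.089), np.int32(159))
(array([263., 263.]), array([0.8246, 0.0969]), 0.1355, 162.6, np.float64(0.085), np.int32(108))
```

The basket on H0 has shifted: side now reads x 0.632, z 0.285 and a different yaw. Looking at it.

Emit:
{"op": "send_rows", "data": {
  "motion": [
    {"offset": [0,0,0],"turn": 0},
    {"offset": [0,0,0],"turn": 0}
  ]
}}

```text
t: 24.4
eef_pos: [0.6241, 0.0596, 0.5236]
ee_rot: [3.14, -0.0, -1.501]
force: [0.3, 0.4, -0.1]
width: 0.031
```

```bash
python3 -c "
from h import *
for n in('side','scene'):
    d=snap(n,n+'13');print(n);[print(b) for b in bars(d,.1,.32) if b[1][0]>.5]
a=pickle.load(open('side13.pkl','rb'))['frame'][160:280,310:430];p=pickle.load(open('scene13.pkl','rb'))['frame'][160:240,105:185]
cv2.imwrite('pics/d13b.png',np.hstack([cv2.resize(a,(400,400)),cv2.resize(p,(400,400))]))"
```

```text
side
(array([278., 161.]), array([0.6208, 0.064 ]), 0.2751, 88.1, np.float64(0.093), np.int32(132))
(array([305., 173.]), array([0.743 , 0.0446]), 0.1369, 42.8, np.float64(0.199), np.int32(52))
(array([361., 198.]), array([ 0.6444, -0.2364]), 0.2745, 95.7, np.float64(0.088), np.int32(229))
scene
(array([248., 190.]), array([0.6333, 0.0597]), 0.274, 93.6, np.float64(0.089), np.int32(116))
(array([153., 199.]), array([ 0.6552, -0.2353]), 0.2749, 98.4, np.float64(0.089), np.int32(180))
(array([263., 263.]), array([0.8235, 0.0978]), 0.1361, 162.4, np.float64(0.083), np.int32(106))
```

View pics/d13b.png

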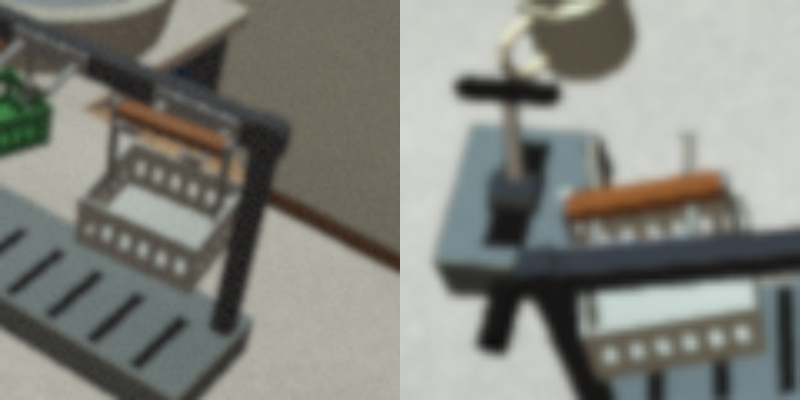

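Someone knocked the H0 basket and it swung, but it has come back to (0.650,-0.236), z fine and within tolerance. I'll recheck it later. Now the third basket.

Emit:
{"op": "send_rows", "data": {
  "motion": [
    {"offset": [-2.5,2.5,0],"turn": 4},
    {"offset": [-5.5,5.5,0],"turn": 4},
    {"offset": [-8.5,8.5,0],"turn": 4},
    {"offset": [-11.5,11.5,0],"turn": 4},
    {"offset": [-14.5,14.5,2],"turn": 4},
    {"offset": [-16.3,16.8,5],"turn": 4},
    {"offset": [-16.3,16.8,9],"turn": 4},
    {"offset": [-16.3,16.8,12.4],"turn": 4}
  ],
  "hand": 1
}}

```text
t: 25.3
eef_pos: [0.444, 0.2109, 0.3995]
ee_rot: [-3.141, 0.001, -1.569]
force: [0.8, 1.1, -0.2]
width: 0.0857
```

Emit:
{"op": "send_rows", "data": {
  "motion": [
    {"offset": [0,0,0],"turn": 0},
    {"offset": [0,0,0],"turn": 0}
  ]
}}

```text
t: 25.5
eef_pos: [0.4456, 0.2106, 0.4014]
ee_rot: [-3.141, -0.001, -1.571]
force: [0.0, 0.1, 1.8]
width: 0.0875
```

```bash
python3 -c "
from h import *
st();d=snap('wrist','w14'); [print(b) for b in bars(d)];print(to([.446,.211,.128],-90.))"
```

```text
t 25.5 grasp [0.4456 0.2106 0.2424] rot [-1.8e+02 -1.0e-01 -9.0e+01] F [0.  0.1 1.8] w 0.0875 q [ 0.84  0.06 -0.38  0.   -1.13 -0.84]
(array([254., 188.]), array([0.4454, 0.2064]), 0.1348, 90.6, np.float64(0.081), np.int32(1580))
(array([429., 190.]), array([0.2929, 0.2109]), 0.1345, 42.7, np.float64(0.091), np.int32(2180))
([-0.01, 0.02, 11.54], np.float64(-0.0))
```

Emit:
{"op": "send_rows", "data": {
  "motion": [
    {"offset": [0,0,2],"turn": 0},
    {"offset": [0,0,5],"turn": 0},
    {"offset": [0,0,8],"turn": 0},
    {"offset": [0,0,10.5],"turn": 0},
    {"offset": [0,0,11.5],"turn": 0},
    {"offset": [0,0,11.5],"turn": 0}
  ]
}}

```text
t: 26.15
eef_pos: [0.4458, 0.2107, 0.2859]
ee_rot: [3.142, -0.0, -1.571]
force: [0.4, 0.3, 0.1]
width: 0.0874
```

Emit:
{"op": "send_rows", "data": {
  "motion": [
    {"offset": [0,0,0],"turn": 0},
    {"offset": [0,0,0],"turn": 0},
    {"offset": [0,0,0],"turn": 0},
    {"offset": [0,0,0],"turn": 0},
    {"offset": [0,0,0],"turn": 0},
    {"offset": [0,0,0],"turn": 0},
    {"offset": [0,0,0],"turn": 0},
    {"offset": [0,0,0],"turn": 0}
  ],
  "hand": -1
}}

```text
t: 26.95
eef_pos: [0.4452, 0.2105, 0.2856]
ee_rot: [3.142, -0.0, -1.571]
force: [-0.2, -0.5, 0.3]
width: 0.0292
```

Emit:
{"op": "send_rows", "data": {
  "motion": [
    {"offset": [0,0,0],"turn": 0},
    {"offset": [0,0,0],"turn": 0},
    {"offset": [0,0,0],"turn": 0},
    {"offset": [0,0,0],"turn": 0},
    {"offset": [0,0,0],"turn": 0},
    {"offset": [0,0,0],"turn": 0}
  ]
}}

```text
t: 27.55
eef_pos: [0.4452, 0.2105, 0.2856]
ee_rot: [3.141, -0.0, -1.571]
force: [-0.9, 0.4, -1.1]
width: 0.0155
```

Emit:
{"op": "send_rows", "data": {
  "motion": [
    {"offset": [0,0,-2],"turn": 0},
    {"offset": [0,0,-5],"turn": 0},
    {"offset": [0,0,-9],"turn": 0},
    {"offset": [0,0,-13],"turn": 0},
    {"offset": [0,0,-17],"turn": 0},
    {"offset": [0,0,-20],"turn": 0},
    {"offset": [0,0,-20.5],"turn": 0},
    {"offset": [0,0,-20.5],"turn": 0}
  ]
}}

```text
t: 28.35
eef_pos: [0.4451, 0.2104, 0.4909]
ee_rot: [-3.141, 0.001, -1.571]
force: [-0.6, -0.4, -4.5]
width: 0.0159
```

```bash
python3 -c "
from h import *
st();print(to([.6055,.2085,.30],-86))
for n in('side','scene'):
    d=snap(n,n+'15');print(n);[print(b) for b in bars(d,.1,.32) if b[1][0]>.5]"
```

```text
t 28.35 grasp [0.4451 0.2104 0.3319] rot [-1.8e+02  1.0e-01 -9.0e+01] F [-0.6 -0.4 -4.5] w 0.0159 q [ 0.84  0.   -0.23 -0.   -1.33 -0.84]
([0.19, -16.04, 3.2], np.float64(-4.0))
side
(array([278., 161.]), array([0.621 , 0.0632]), 0.2754, 89.6, np.float64(0.092), np.int32(127))
(array([305., 173.]), array([0.7409, 0.0438]), 0.1369, 42.6, np.float64(0.2), np.int32(53))
(array([361., 198.]), array([ 0.6447, -0.236 ]), 0.2743, 94.9, np.float64(0.089), np.int32(226))
scene
(array([248., 190.]), array([0.6317, 0.0597]), 0.2747, 93.4, np.float64(0.089), np.int32(153))
(array([153., 199.]), array([ 0.6551, -0.2352]), 0.2749, 98.4, np.float64(0.089), np.int32(183))
(array([263., 263.]), array([0.825 , 0.0969]), 0.1361, 162.7, np.float64(0.085), np.int32(108))
```

Emit:
{"op": "send_rows", "data": {
  "motion": [
    {"offset": [0.2,-3,0],"turn": -2},
    {"offset": [0.2,-6,0],"turn": -4},
    {"offset": [0.2,-9.5,0],"turn": -4},
    {"offset": [0.2,-13,0],"turn": -4},
    {"offset": [0.2,-15.5,0],"turn": -4},
    {"offset": [0.2,-16,0],"turn": -4},
    {"offset": [0.2,-16,1.5],"turn": -4},
    {"offset": [0.2,-16,3],"turn": -4}
  ]
}}

```text
t: 29.25
eef_pos: [0.6052, 0.2084, 0.4583]
ee_rot: [3.139, -0.001, -1.502]
force: [-0.5, -0.5, -3.1]
width: 0.0158
```

Emit:
{"op": "send_rows", "data": {
  "motion": [
    {"offset": [0,0,0],"turn": 0},
    {"offset": [0,0,1],"turn": 0},
    {"offset": [0,0,1.5],"turn": 0},
    {"offset": [0,0,1.5],"turn": 0}
  ]
}}

```text
t: 29.65
eef_pos: [0.6049, 0.2085, 0.4449]
ee_rot: [3.14, -0.0, -1.501]
force: [-0.3, -0.1, -3.5]
width: 0.0158
```

```bash
python3 -c "
from h import *
st();print(to([.614,.2085,.265],-86))"
```

```text
t 29.65 grasp [0.6049 0.2085 0.2859] rot [179.9  -0.  -86. ] F [-0.3 -0.1 -3.5] w 0.0158 q [ 0.64  0.28 -0.01 -0.   -1.28 -0.57]
([0.06, -0.91, 2.09], np.float64(-0.0))
```

Emit:
{"op": "send_rows", "data": {
  "motion": [
    {"offset": [0,-0.2,0.6],"turn": 0},
    {"offset": [0,-0.5,1.1],"turn": 0},
    {"offset": [0,-0.9,1.6],"turn": 0},
    {"offset": [0,-0.9,2],"turn": 0},
    {"offset": [0,-0.9,2],"turn": 0}
  ]
}}

```text
t: 30.15
eef_pos: [0.6138, 0.2086, 0.4278]
ee_rot: [-3.141, -0.001, -1.5]
force: [-7.5, -2.2, 11.0]
width: 0.016
```

Emit:
{"op": "send_rows", "data": {
  "motion": [
    {"offset": [0,0,0.1],"turn": 0},
    {"offset": [0,0,0.1],"turn": 0}
  ]
}}

```text
t: 30.35
eef_pos: [0.6137, 0.2086, 0.4278]
ee_rot: [-3.14, -0.001, -1.5]
force: [-9.9, -2.6, 15.9]
width: 0.0162
```

Emit:
{"op": "send_rows", "data": {
  "motion": [
    {"offset": [0,0.2,-0.1],"turn": 0},
    {"offset": [0,0.2,-0.1],"turn": 0}
  ]
}}

```text
t: 30.55
eef_pos: [0.6128, 0.2088, 0.428]
ee_rot: [-3.138, 0.0, -1.5]
force: [-0.9, -1.8, 9.3]
width: 0.0161
```

Emit:
{"op": "send_rows", "data": {
  "motion": [
    {"offset": [0,0,0],"turn": 0},
    {"offset": [0,0,0],"turn": 0},
    {"offset": [0,0,0],"turn": 0},
    {"offset": [0,0,0],"turn": 0},
    {"offset": [0,0,0],"turn": 0},
    {"offset": [0,0,0],"turn": 0}
  ],
  "hand": -0.3
}}

```text
t: 31.15
eef_pos: [0.6123, 0.209, 0.4255]
ee_rot: [3.141, -0.0, -1.501]
force: [0.2, 0.1, -0.2]
width: 0.0308
```

Emit:
{"op": "send_rows", "data": {
  "motion": [
    {"offset": [0,0,-0.5],"turn": 0},
    {"offset": [0,0,-2],"turn": 0},
    {"offset": [0,0,-5],"turn": 0},
    {"offset": [0,0,-9],"turn": 0},
    {"offset": [0,0,-10],"turn": 0},
    {"offset": [0,0,-10],"turn": 0},
    {"offset": [0,0,-10],"turn": 0}
  ]
}}

```text
t: 31.85
eef_pos: [0.612, 0.2089, 0.5252]
ee_rot: [3.141, 0.0, -1.501]
force: [-0.9, -0.7, -0.8]
width: 0.0307
```

```bash
python3 lev.py 16|grep -v xx; python3 -c "
from h import *
for n in('side16','scene16'):
    d=pickle.load(open(n+'.pkl','rb'));[print(b) for b in bars(d,.2,.32) if b[1][0]>.5]
a=pickle.load(open('side16.pkl','rb'))['frame'][100:300,200:430];p=pickle.load(open('scene16.pkl','rb'))['frame'][140:260,90:330]
cv2.imwrite('pics/d16b.png',np.vstack([cv2.resize(a[:170],(520,380)),cv2.resize(p,(520,220))]))
print(to([.43,-.35,.34],-94,.178))"
```

```text
side tbar 191 [ 0.47161867 -0.37137697  0.13619482]
(array([305., 173.]), array([0.8026, 0.1013]), 0.1364, 161.2, np.float64(0.047), np.int32(49))
(array([178., 181.]), array([0.4196, 0.3743]), 0.1369, 45.1, np.float64(0.091), np.int32(68))
(array([171., 216.]), array([0.2916, 0.2112]), 0.1366, 45.2, np.float64(0.086), np.int32(96))
scene tbar 75 [ 0.48202082 -0.36717508  0.13593086]
(array([279., 129.]), array([0.2735, 0.1906]), 0.1339, 30.1, np.float64(0.025), np.int32(25))
(array([331., 159.]), array([0.4198, 0.3703]), 0.1348, 44.1, np.float64(0.089), np.int32(105))
(array([263., 263.]), array([0.8234, 0.0969]), 0.1358, 162.7, np.float64(0.086), np.int32(107))
t 31.95 grasp [0.612  0.209  0.3653] rot [179.9  -0.  -86. ] F [-0.7 -0.8  0.6] w 0.0306 q [ 0.63  0.27  0.15 -0.   -1.45 -0.56]
(array([246., 146.]), array([0.6097, 0.2116]), 0.2758, 91.3, np.float64(0.089), np.int32(105))
(array([278., 161.]), array([0.6206, 0.0647]), 0.2751, 87.6, np.float64(0.096), np.int32(131))
(array([361., 198.]), array([ 0.6445, -0.2363]), 0.2743, 96.4, np.float64(0.088), np.int32(225))
(array([295., 186.]), array([0.6212, 0.2111]), 0.2747, 94.1, np.float64(0.089), np.int32(130))
(array([248., 190.]), array([0.632 , 0.0597]), 0.2744, 93.1, np.float64(0.089), np.int32(152))
(array([153., 199.]), array([ 0.6543, -0.236 ]), 0.2744, 97.7, np.float64(0.089), np.int32(180))
([54.5, 22.04, 0.71], np.float64(8.0))
```

View pics/d16b.png

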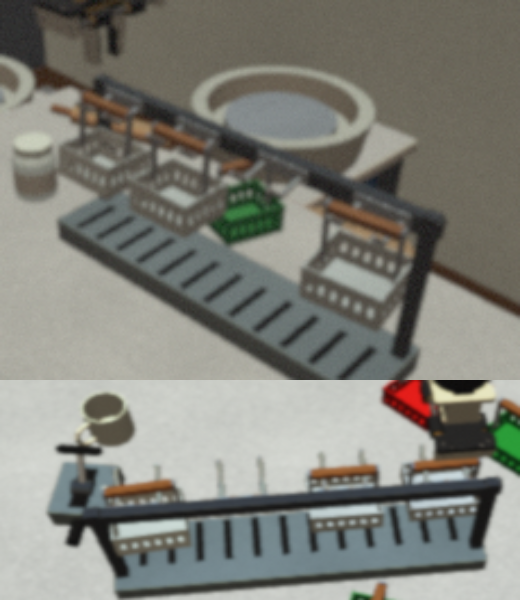

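All three baskets hang on H0, H2 and H3 (side-view crop (365,220), (195,145), (105,110)), and the lever is still OFF. The mug stands close to the T bar on the robot's side, so I'll measure that gap before pushing.

```bash
python3 -c "
from h import *
for n in('side16','scene16'):
    d=pickle.load(open(n+'.pkl','rb'));p=cloud(d).reshape(-1,3);c=d['frame'].reshape(-1,3)
    p=p[(p[:,0]>.28)&(p[:,0]<.5)&(p[:,1]<-.2)&(p[:,1]>-.5)]
    for lo,hi in((.02,.05),(.07,.1),(.1,.15)):
        s=p[(p[:,2]>lo)&(p[:,2]<hi)&(p[:,0]<.455)]; 
        if len(s):print(n,lo,len(s),np.percentile(s,[1,50,99],axis=0).round(3).tolist())
    s=p[(p[:,2]>.07)&(p[:,2]<.1)]
    for y in np.arange(-.42,-.22,.015):
        k=s[(abs(s[:,1]-y)<.0075)]; 
        if len(k)>3: print(round(y,3),len(k),k[:,0].min().round(3),k[:,0].max().round(3))
"
```

```text
side16 0.02 579 [[0.303, -0.413, 0.02], [0.362, -0.367, 0.035], [0.455, -0.312, 0.05]]
side16 0.07 530 [[0.303, -0.392, 0.07], [0.347, -0.356, 0.083], [0.389, -0.31, 0.093]]
-0.39 91 0.324 0.394
-0.375 121 0.308 0.499
-0.36 79 0.303 0.487
-0.345 70 0.303 0.385
-0.33 73 0.305 0.379
-0.315 105 0.315 0.372
scene16 0.02 200 [[0.305, -0.397, 0.02], [0.367, -0.355, 0.035], [0.403, -0.311, 0.05]]
scene16 0.07 191 [[0.31, -0.391, 0.071], [0.354, -0.355, 0.082], [0.394, -0.312, 0.094]]
-0.39 29 0.33 0.399
-0.375 42 0.313 0.498
-0.36 33 0.308 0.389
-0.345 30 0.307 0.392
-0.33 31 0.314 0.389
-0.315 30 0.326 0.376
```

The mug's top is at 0.093 m and its +x edge at 0.396, so fingertips at z 0.112 pass above it with 7 cm of gap. Moving behind the T bar.

Emit:
{"op": "send_rows", "data": {
  "motion": [
    {"offset": [4.5,2,0],"turn": 2},
    {"offset": [9,4,0],"turn": 4},
    {"offset": [13.5,6,0],"turn": 6},
    {"offset": [18,8,0],"turn": 8},
    {"offset": [22.5,10,0],"turn": 8},
    {"offset": [27,11.5,0],"turn": 8},
    {"offset": [31.5,13,0],"turn": 8},
    {"offset": [36,14.5,0],"turn": 8}
  ],
  "hand": -1
}}

```text
t: 32.75
eef_pos: [0.4915, -0.1619, 0.5249]
ee_rot: [3.14, -0.0, -1.64]
force: [0.5, -0.1, -0.1]
width: 0.0002
```

```bash
python3 -c "
from h import *
st();print(to([.431,-.372,.30],-95,.178))"
```

```text
t 32.75 grasp [ 0.4915 -0.1619  0.3659] rot [179.9  -0.  -94. ] F [ 0.5 -0.1 -0.1] w 0.0002 q [ 0.06  0.04 -0.12 -0.   -1.41 -0.13]
([21.38, 4.56, 4.7], np.float64(1.0))
```

Emit:
{"op": "send_rows", "data": {
  "motion": [
    {"offset": [4.5,1,0],"turn": 1},
    {"offset": [9,2,0],"turn": 1},
    {"offset": [13.5,3,0],"turn": 1},
    {"offset": [18,4,0],"turn": 1},
    {"offset": [21.4,4.6,2],"turn": 1},
    {"offset": [21.4,4.6,4.7],"turn": 1},
    {"offset": [21.4,4.6,4.7],"turn": 1},
    {"offset": [21.4,4.6,4.7],"turn": 1}
  ]
}}

```text
t: 33.55
eef_pos: [0.4318, -0.3705, 0.4783]
ee_rot: [3.139, 0.0, -1.658]
force: [-0.2, -0.2, 0.1]
width: 0.0001
```

```bash
python3 -c "
from h import *
st();print(to([.431,-.372,.112],-95,.178))"; python3 lev.py 17 | grep tbar
```

```text
t 33.55 grasp [ 0.4318 -0.3705  0.3193] rot [179.9   0.  -95. ] F [-0.2 -0.2  0.1] w 0.0001 q [-0.37  0.15 -0.11  0.   -1.32  0.28]
([0.16, 0.02, 18.83], np.float64(-0.0))
side tbar 186 [ 0.47122725 -0.37211599  0.13632156]
scene tbar 74 [ 0.48154655 -0.36703398  0.13531891]
```

Emit:
{"op": "send_rows", "data": {
  "motion": [
    {"offset": [0.1,0,4],"turn": 0},
    {"offset": [0.1,0,8],"turn": 0},
    {"offset": [0.1,0,12],"turn": 0},
    {"offset": [0.1,0,15.5],"turn": 0},
    {"offset": [0.1,0,18],"turn": 0},
    {"offset": [0.1,0,18.8],"turn": 0},
    {"offset": [0.1,0,18.8],"turn": 0}
  ]
}}

```text
t: 34.35
eef_pos: [0.4323, -0.3711, 0.2909]
ee_rot: [3.141, -0.0, -1.657]
force: [0.2, 0.2, -0.4]
width: 0.0004
```

```bash
python3 -c "
from h import *
st();print(to([.517,-.375,.112],-95,.178))
for n in('side','scene'):
    d=snap(n,n+'18');print(n);[print(b) for b in bars(d,.1,.32) if b[1][0]>.5]"
```

```text
t 34.35 grasp [ 0.4323 -0.3711  0.1319] rot [180.   -0.  -94.9] F [ 0.2  0.2 -0.4] w 0.0004 q [-0.37  0.29 -0.37  0.   -0.91  0.28]
([-0.34, -8.47, 0.09], np.float64(0.1))
side
(array([246., 146.]), array([0.6096, 0.215 ]), 0.276, 88.7, np.float64(0.095), np.int32(105))
(array([279., 161.]), array([0.6211, 0.0607]), 0.2751, 89.8, np.float64(0.088), np.int32(128))
(array([305., 173.]), array([0.7403, 0.0422]), 0.1362, 42.1, np.float64(0.199), np.int32(50))
scene
(array([295., 185.]), array([0.6201, 0.2106]), 0.2753, 95.4, np.float64(0.088), np.int32(148))
(array([248., 190.]), array([0.6315, 0.06  ]), 0.2747, 93.3, np.float64(0.089), np.int32(152))
(array([153., 199.]), array([ 0.6549, -0.2353]), 0.2757, 97.9, np.float64(0.09), np.int32(181))
(array([263., 263.]), array([0.8234, 0.0974]), 0.1359, 162.6, np.float64(0.087), np.int32(108))
```

Everything is still (the arm hides the H0 basket in the side view only). Pushing the lever ON.

Emit:
{"op": "send_rows", "data": {
  "motion": [
    {"offset": [0,-1.5,0],"turn": 0},
    {"offset": [0,-3,0],"turn": 0},
    {"offset": [0,-4.5,0],"turn": 0},
    {"offset": [0,-5.5,0],"turn": 0},
    {"offset": [0,-6.5,0],"turn": 0},
    {"offset": [0,-7.5,0],"turn": 0},
    {"offset": [0,-8.5,0],"turn": 0},
    {"offset": [0,-8.5,0],"turn": 0}
  ]
}}

```text
t: 35.25
eef_pos: [0.5176, -0.379, 0.2903]
ee_rot: [-3.141, -0.0, -1.658]
force: [0.0, 0.0, -0.8]
width: 0.0003
```

Emit:
{"op": "send_rows", "data": {
  "motion": [
    {"offset": [0,1.5,-2],"turn": 0},
    {"offset": [0,1.5,-6],"turn": 0},
    {"offset": [0,1.5,-11],"turn": 0},
    {"offset": [0,1.5,-16],"turn": 0},
    {"offset": [0,6,-20],"turn": 0},
    {"offset": [0,10,-20],"turn": 0},
    {"offset": [0,10,-20],"turn": 0}
  ]
}}

```text
t: 35.95
eef_pos: [0.4123, -0.3697, 0.4941]
ee_rot: [-3.137, -0.001, -1.66]
force: [0.2, -0.1, 0.4]
width: 0.0005
```

```bash
python3 lev.py 19; python3 -c "
from h import *
for n in('side19','scene19'):
    d=pickle.load(open(n+'.pkl','rb'));[print(b) for b in bars(d,.2,.32) if b[1][0]>.5]
a=pickle.load(open('side19.pkl','rb'))['frame'][100:360];p=pickle.load(open('scene19.pkl','rb'))['frame'][110:310,80:400]
cv2.imwrite('pics/d19b.png',np.vstack([cv2.resize(a,(512,260)),cv2.resize(p,(512,320))]))"
```

```text
side tbar 142 [ 0.55129059 -0.37777082  0.13583042]
(array([305., 173.]), array([0.8009, 0.1021]), 0.136, 161.4, np.float64(0.045), np.int32(48))
(array([178., 181.]), array([0.4196, 0.3749]), 0.1369, 45.8, np.float64(0.09), np.int32(66))
(array([171., 216.]), array([0.2896, 0.2106]), 0.1368, 45.1, np.float64(0.085), np.int32(97))
scene tbar 90 [ 0.56307548 -0.37408159  0.13492911]
(array([286., 134.]), array([0.2976, 0.2112]), 0.1357, 42.4, np.float64(0.086), np.int32(106))
(array([332., 159.]), array([0.4202, 0.37  ]), 0.1341, 44.7, np.float64(0.088), np.int32(107))
(array([263., 263.]), array([0.8232, 0.0975]), 0.1365, 162.8, np.float64(0.086), np.int32(107))
t 36.05 grasp [ 0.4153 -0.37    0.3328] rot [-179.9   -0.   -95.1] F [ 0.1 -0.7 -0.7] w 0.0003 q [-0.38  0.12 -0.11 -0.   -1.34  0.29]
(array([246., 146.]), array([0.6101, 0.2221]), 0.2759, 87.1, np.float64(0.106), np.int32(107))
(array([278., 161.]), array([0.621 , 0.0642]), 0.2751, 88.0, np.float64(0.095), np.int32(129))
(array([295., 185.]), array([0.6209, 0.2107]), 0.2753, 94.8, np.float64(0.087), np.int32(148))
(array([248., 190.]), array([0.6322, 0.0598]), 0.2748, 93.6, np.float64(0.089), np.int32(151))
(array([153., 199.]), array([ 0.6554, -0.2354]), 0.2749, 98.1, np.float64(0.09), np.int32(180))
```

View pics/d19b.png

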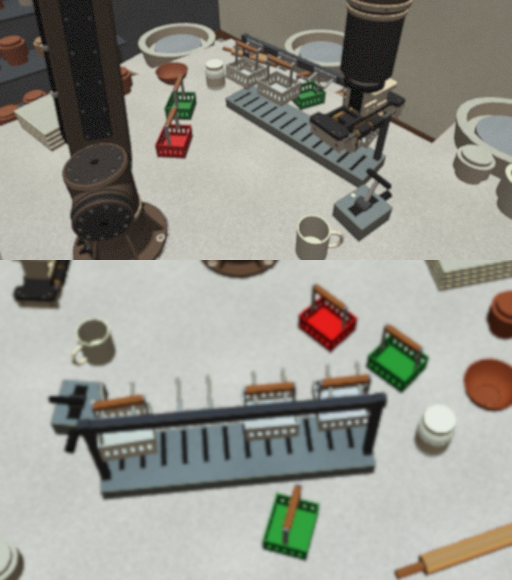

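The T bar is at (0.557,-0.376), exactly where it was at the start (ON). All three baskets hang on their hooks, and the robot is clear of everything.

```bash
python3 -c "
from station import *
print(job_done())"
```

```text
the job is handed in; nothing more can be done
None
```

I switched the drier off, hung all three grey baskets on hooks H0, H2 and H3, and switched the drier back on. The job was handed in at about 36 s. The fourth basket was absent. The red and green look-alikes, mug, jar and bowl were not touched.

**Last checks:**
- **Lever:** it rests ON, at the same T-bar position as at the start.
- **Baskets:** all three bars are at about z 0.264, within about 7 mm of their hook points in plan. My hook points are from the camera images, with the two fixed cameras disagreeing by about 5 mm in x.
- **Robot:** the arm was clear of everything.

**What went wrong on the way:**
- The first grasp closed on air because I lifted too early, and I repeated it.
- The first basket brushed the rail with about 10 N while I was hanging it.
- The basket on H0 was knocked after I hung it. It swung back to rest within tolerance, turned about 3–4° from square to the rail.
- In the final pictures the arm hid the H0 basket from the side camera, so its last reading is from the scene camera only.

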